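# Measure one level scoop of burnishing balls into the tumbler barrel

## Task

Take the small scoop by its handle and, in one push along the steel tray, gather the burnishing balls and lift a heaped scoop; then, holding it mouth up, draw it sideways under the strike blade and out over that side of the tray, so that the blade pushes the excess off into the tray and one full level row of four balls stays in. Tip those four into the black rubber barrel, with the other four left in the tray, and stand the scoop upright on the board clear of the tray. Never touch the balls with the fingers, and do not upset the barrel, the jar, the bottles or the spool.

Things in the scene. Friction and masses are not known exactly. Their poses are not given: they have to be found in the camera images.
- scoop_grip (a point): centre of the scoop's wooden handle, 15 mm (x) by 14 mm (y), from 30 mm below to 26 mm above this point, flat-sided, so the hand may lean along x; x forward out of the open front, y along the back wall, z up the handle. The loose scoop (0.09 kg) starts upright, this point 72 mm up. Back wall's inner face 11.5 mm ahead; heel, 40 mm wide, 72 mm below, to 4.5 mm behind it
- scoop_lip (a point): middle of the scoop's thin front lip (1.2 mm), on the underside: 40.5 mm ahead of and 72 mm below the handle point. Sole and lip are 67 mm wide (y); cheeks, 62 mm apart inside, close the ends, 20 mm high at the back, low in front. The sole thickens to 4.4 mm at the back wall, 29 mm behind the lip, so balls roll out of the upright scoop. Four side by side just fill the corner of sole and back
- scoop_rim (a point): middle of the top rim of the scoop's back wall, inner face: 11.5 mm ahead of and 40.5 mm below the handle point. The mouth spans from this rim to the lip; with the handle leant back 46 degrees (open front turned up) it is level and 43 mm long, four balls in the corner lie 1 mm below it (centres 8.7 mm), excess balls stand 8 to 9 mm above it, and the heel is the lowest part, 33 mm below it
- scoop_mouth (a point): middle of the scoop's mouth, half-way from back rim to lip: 26 mm ahead of and 55.6 mm below the handle point; its z axis points out of the mouth, square to the mouth's plane (46 degrees forward of the handle's z), x from rim to lip, y as the handle's
- tray: steel tray screwed down, open above; origin under the middle of its floor, x along it to the far end, y to its left. Inside 150 mm (x) by 73 mm (y), flat floor 3 mm above the board, walls 3 mm thick, 28 mm high, the far end 43 mm. From 22 mm before the middle to the far end a wing on each long wall slopes up and out, to 44 mm height, 63 mm from the middle. 60 mm at the near end is free of balls
- strike_blade: dark steel strike blade and its aluminium post, fixed to the tray; origin and axes as the tray's. The post, 9 mm (x) by 6 mm (y), 96 mm tall, stands past the tray's far end, 78 to 88 mm along x, 55 mm to the right. It carries the far end of the blade, whose near end is free
- blade_edge (a point): point on the blade's lower edge, 82 mm above the board, over the right-hand wing: 47 mm along the tray's x, 50 mm right of its middle. The blade is an upright plate along x, from 25 mm before this point (free end) to the post, 3 mm thick, 14 mm high. The scoop passes under it from left to right, open front to the far end, mouth 1 to 3 mm below the edge, back rim some 3 mm nearer than the free end
- barrel_mouth (a point): centre of the mouth of the loose, open, round black rubber tumbler barrel (0.5 kg), level with its rim: 55 mm above the board, 100 mm across outside, 88 mm inside, inner floor 6 mm above the board.
- ball_1_center (a point): centre of a polished steel ball 15 mm across (14 g), one of eight alike; slippery, rolls freely
- ball_2_center (a point): centre of a polished steel ball 15 mm across (14 g), one of eight alike; slippery, rolls freely
- ball_3_center (a point): centre of a polished steel ball 15 mm across (14 g), one of eight alike; slippery, rolls freely
- ball_4_center (a point): centre of a polished steel ball 15 mm across (14 g), one of eight alike; slippery, rolls freely
- ball_5_center (a point): centre of a polished steel ball 15 mm across (14 g), one of eight alike; slippery, rolls freely
- ball_6_center (a point): centre of a polished steel ball 15 mm across (14 g), one of eight alike; slippery, rolls freely
- ball_7_center (a point): centre of a polished steel ball 15 mm across (14 g), one of eight alike; slippery, rolls freely
- ball_8_center (a point): centre of a polished steel ball 15 mm across (14 g), one of eight alike; slippery, rolls freely
- pumice_jar: jar with a black lid, 45 mm across and 105 mm tall, bystander; origin under its middle
- varnish: small pink bottle with a white cap, 31 mm across and 79 mm tall, bystander; origin under its middle
- flux_bottle: green bottle with a black cap, 33 mm across and 72 mm tall, bystander; origin under its middle
- solder_spool: spool of solder wire, 46 mm across and 32 mm tall, bystander; origin under its middle
Mind the look-alikes: they are no part of the job. Leave any turquoise look-alike of the part that bears scoop_grip alone.

How it is judged:
By the outcome, as a careful person would: the job done as asked, in the order asked, and still so for the second after the job is handed in, with the robot touching nothing.
It also fails if it takes over 64 s, if anything falls off the work surface, if the arm or the gripper's body presses on something with over 40 N, if the wrist force passes 120 N, or if a joint passes its speed limit or range.

## Robot

A 7-joint arm with a two-finger parallel gripper is mounted at the origin on a cart in front of the work surface, level with it; the furniture and walls round the work are solid. World frame = base frame: x ahead of the robot, y to its left, z up, the work surface at z = 0. Lengths are in m, angles in degrees, forces in N, time in s.
With the tool pointing down it reaches from about 0.4 to 0.875 m from the base axis. Payload 19.3 kg.
Tool frame: the origin (TCP) lies midway between the tips of the shut fingers; the grasp point (between the pads) lies 19 mm behind it; z points along the fingers, y is the line along which they close (so a half turn about z gives the same grasp; the last joint's range is limited). The gripper opens to 85 mm and grips with 20 to 120 N. Pads are 22 mm wide; open, the fingers measure 114 mm over their backs; the gripper's body (76 mm by 85 mm) begins 54 mm behind the grasp point. The pads swing forward as they close: fully open they stand 13 mm farther back than shut.
Start: joints at [71.78, 29.874, -2.08, 91.645, 1.215, 58.505, -6.463], TCP at [0.153, -0.606, 0.231] pointing down, gripper open.
Joint ranges: [-166.77, 166.77], [-17.47, 122.26], [-85.68, 81.53], [9.62, 139.38], [-72.42, 252.41], [9.2, 110.78], [-144.41, 144.41]. Speed limits (degrees/s): [108.29, 108.29, 136.94, 136.94, 172.46, 172.46, 172.46].

## Interface

Orientations are given as a 3x3 rotation matrix whose columns are the frame's x, y, z axes.
In Python, from rig import monitor, camera, hand_in gives the robot as it stands.
- The arm moves only by the tool move_arm, never from a script. Its argument "commands" is a list of rows, each an object of numbers: "x", "y", "z": the shift along the tool's x, y, z in m; "ax", "ay", "az": the turn, a rotation vector about the tool's x, y, z in degrees. In form: [{"x": .., "y": .., "z": .., "ax": .., "ay": .., "az": ..}, ...]. A call has 1 to 12 rows; each row shifts and turns the commanded pose from where the row before left it, along the tool's axes as they then stand; what a row does not reach is not made up. A row lasts 1/12 s, in which the tool goes at most 41.7 mm and 7.16 degrees, less where a joint would pass 70% of its speed; a pose out of reach is approached as far as the arm can. A call with a gripper value outside its range is refused whole. "gripper" is the closure, from -1 (fully open) to 1 (shut), set as the call begins (left out, the last holds). The fingers move at their own pace and stop on an object; "force" is the grip in N (left out, the last holds). Time passes only in rows, so rows that do not move let the fingers close. It gives the time, the measured TCP pose, the force, the opening and the grip force at its end, in the units of the state.
- monitor.read_state(): the state, without advancing time (a new reading comes with each control period).
- camera(name): name is "scene" or "top" or "wrist"; returns a dict with "img" (480x640x3 uint8, red, green, blue), "depth" (480x640 float32, m along the optical axis (not along the pixel's ray), 0 where there is no reading), "mtx" (3x3 intrinsics, pixels), "k1" (the pictures are not rectified: a ray, as slopes to the right and down, at radius r is drawn at 1 + k1 r^2 times it, then the intrinsics apply), "world_from_camera" (4x4, takes a point from camera to world coordinates). Camera axes: x right, y up, looking along -z (the intrinsics and any distortion apply to the point x, -y, -z); pixel columns grow to the right and rows downward; lengths in m; the calibration is good to about 2 mm. A picture is of the moment at which its call begins.
- hand_in(): hands the job in; it is judged then, once.
The state is a dict: "clock": time; "joints": joint angles; "dq": joint speeds; "tau": joint torques, N m; "eef_pos": TCP position; "orientation": TCP orientation; "ft_force": force on the tool from outside, world axes, zero at the start; "wrist_torque": the same for the moment, N m; "grip_width": opening from 0.0 (shut) to 1.0 (fully open); "finger_force": force on a finger pad.
Only numpy, scipy, OpenCV 4.12 (cv2) and the standard library are available. Lean on these libraries where they do the work, as an engineer would, in place of code of your own. Each camera call takes 0.05 s, during which the arm holds its last target. There are 200 camera calls.

## Working session

There is one attempt and no reset: what is moved stays moved. The work goes in short steps, Python scripts to look and compute and a tool call to move; the robot and the scene stay as the last step left them, time stands still between calls to the robot, and variables do not carry over. Pictures are saved under pics/ and viewed, at most 10 in all, crops included, and the job is handed in when it is done.

Besides the shell and the picture viewer there is one more tool, called after "Request:" as name([rows], argument=value, ...), one row to a line, values as JSON. move_arm: Moves the arm, as the interface text tells. Its arguments: {"type":"object","properties":{"commands":{"type":"array","items":{"type":"object","properties":{"x":{"type":"number"},"y":{"type":"number"},"z":{"type":"number"},"ax":{"type":"number"},"ay":{"type":"number"},"az":{"type":"number"}}}},"gripper":{"type":"number"},"force":{"type":"number"}},"required":["commands"]}

```bash
mkdir -p pics; ls
cat > h.py <<'E'
import numpy as np, cv2, pickle
from rig import monitor, camera, hand_in
def snap(name,tag):
    c=camera(name); pickle.dump(c,open(f'pics/{tag}.pkl','wb')); cv2.imwrite(f'pics/{tag}.png',c['img'][:,:,::-1]); return c
def load(tag): return pickle.load(open(f'pics/{tag}.pkl','rb'))
def ray(c,u,v):
    K=c['mtx']; p=cv2.undistortPoints(np.array([[[u,v]]],float),K,np.array([c['k1'],0,0,0,0.]))[0,0]
    return np.array([p[0],-p[1],-1.])
def pt(c,u,v,z=None,w=1):
    T=c['world_from_camera']; r=ray(c,u,v)
    if z is None:
        d=c['depth'][int(v)-w:int(v)+w+1,int(u)-w:int(u)+w+1]; d=np.median(d[d>0]); return T[:3,:3]@(r*d)+T[:3,3]
    R=T[:3,:3]@r; return T[:3,3]+R*(z-T[2,3])/R[2]
def px(c,P):
    T=c['world_from_camera']; q=T[:3,:3].T@(np.array(P)-T[:3,3]); x=q[0]/-q[2]; y=-q[1]/-q[2]; f=1+c['k1']*(x*x+y*y)
    K=c['mtx']; return K[0,0]*x*f+K[0,2],K[1,1]*y*f+K[1,2]
E
python3 - <<'E'
from h import *
np.set_printoptions(precision=4,suppress=True)
for n in('scene','top'):
    c=snap(n,n+'0'); print(n,c['mtx'],c['k1'],c['world_from_camera'])
E
```

```text
pics
scene [[441.3844   0.     321.8729]
 [  0.     441.3844 235.9972]
 [  0.       0.       1.    ]] -0.020634974225370792 [[ 0.4886  0.6209 -0.613   0.0952]
 [-0.8724  0.3546 -0.3363 -0.37  ]
 [ 0.0086  0.6991  0.715   0.6906]
 [ 0.      0.      0.      1.    ]]
top [[446.5281   0.     325.6045]
 [  0.     446.5281 241.8419]
 [  0.       0.       1.    ]] -0.03872697727290928 [[ 0.0159  0.9972 -0.0736  0.5117]
 [-0.9998  0.0168  0.0108 -0.0712]
 [ 0.012   0.0734  0.9972  1.0078]
 [ 0.      0.      0.      1.    ]]
```

View pics/top0.png

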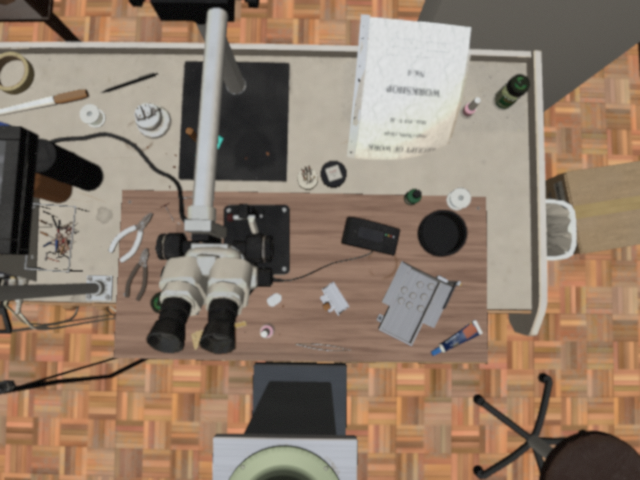

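View pics/scene0.png

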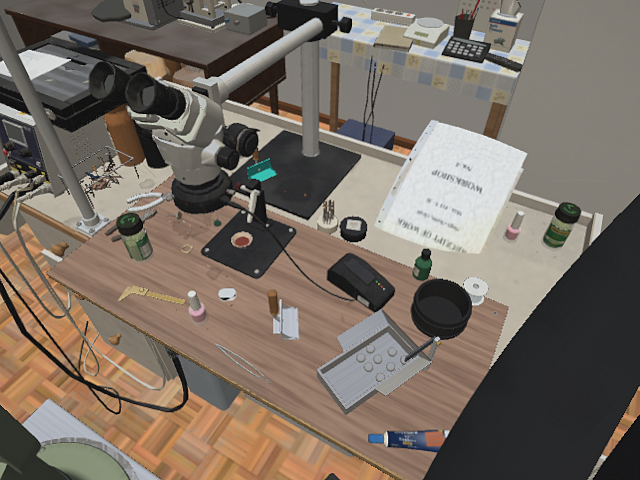

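The top view shows the tray at about (415,300) with 8 balls, the strike blade near (445,285), the barrel at (442,232), the spool at (459,199) and the flux bottle at (413,197). There are two scoop candidates. One has a wooden handle and stands at top (333,298) / scene (280,315). The other is turquoise, at scene (262,170) on the black mat. The wooden-handled one fits the description. I'll confirm it in an enlarged crop.

Run:
```python
from h import *
a=cv2.imread('pics/top0.png')[180:355,300:500]; a=cv2.resize(a,None,fx=4,fy=4*0.857,interpolation=cv2.INTER_CUBIC)
cv2.imwrite('pics/c1.png',cv2.resize(cv2.imread('pics/top0.png')[250:370,310:470],(800,600),interpolation=cv2.INTER_CUBIC))
cv2.imwrite('pics/c2.png',cv2.resize(cv2.imread('pics/scene0.png')[260:420,250:450],(800,640),interpolation=cv2.INTER_CUBIC)[:600])
```

```text
(no output)
```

View pics/c1.png

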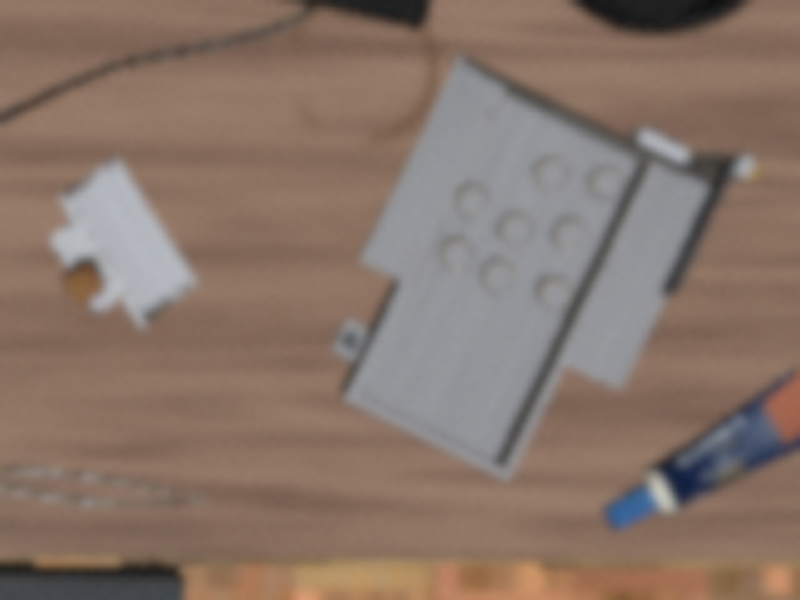

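View pics/c2.png

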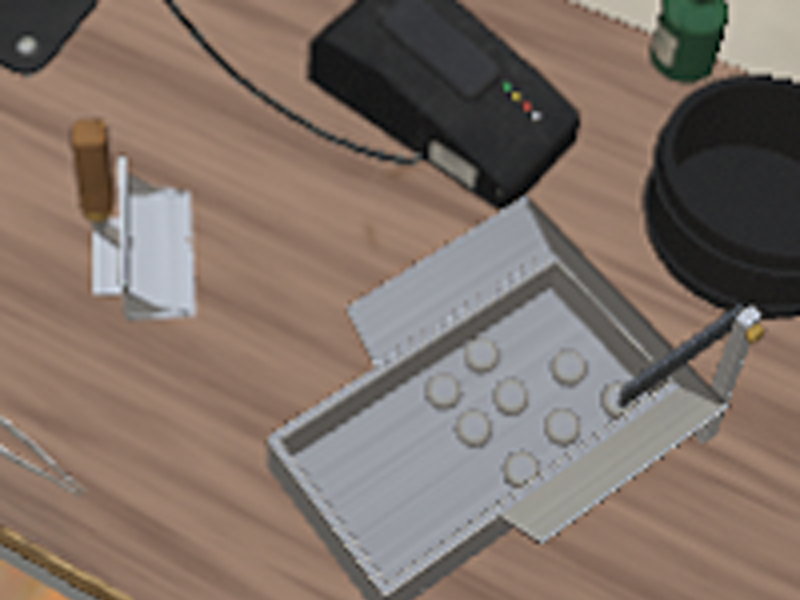

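The crops confirm it. The wooden-handled steel scoop is at scene crop (90,120)–(195,315) with its lip facing right, which matches the description, and I'll leave the turquoise one alone. The tray corners are clear in both views. I'll fit both poses now.

```bash
cat > fit.py <<'E'
from h import *
from scipy.optimize import least_squares
T=load('top0');S=load('scene0')
t=lambda u,v:(T,310+u/5,250+v/5)
s=lambda u,v:(S,250+u/4,260+v/4)
tray=[((-78,39.5,28),t(345,398)),((-78,-39.5,28),t(508,472)),((-22,63,44),t(362,262)),((-22,-63,44),t(622,388)),((78,63,44),t(462,60)),
 ((-78,39.5,28),s(270,438)),((-78,-39.5,28),s(385,592)),((-22,63,44),s(350,308)),((-22,-63,44),s(542,542)),((78,63,44),s(527,200)),((78,-63,44),s(725,403)),((83,-55,96),s(748,312)),((83,-55,96),t(745,165))]
sc=[((40.5,33.5,0),t(118,160)),((40.5,-33.5,0),t(198,285)),((40.5,33.5,0),s(190,190)),((40.5,-33.5,0),s(195,315)),((0,0,98),s(91,122)),((0,0,42),s(97,214)),((0,0,98),t(83,283)),((-4.5,20,0),s(92,232)),((-4.5,-20,0),s(93,294))]
def fit(L,p0):
    def f(p,full=False):
        c,si=np.cos(p[2]),np.sin(p[2]); r=[]
        for q,(cam,u,v) in L:
            q=np.array(q)/1000; w=[p[0]+c*q[0]-si*q[1],p[1]+si*q[0]+c*q[1],q[2]]
            a=px(cam,w); r+=[a[0]-u,a[1]-v]
        return np.array(r)
    o=least_squares(f,p0,loss='soft_l1'); return o.x,f(o.x).reshape(-1,2)
if __name__=='__main__':
    np.set_printoptions(precision=4,suppress=True)
    for n,L,p in(('tray',tray,(.4,-.28,-.46)),('scoop',sc,(.38,-.09,-1))):
        x,r=fit(L,p); print(n,x,np.degrees(x[2])); print(r.round(1).tolist())
    for n,L,z in(('barrel',[(418,232),(467,232),(442,209),(442,256)],.055),('spool',[(459,199)],.03),('flux',[(413,197)],.07),('tube',[(450,340)],.02),('charger',[(370,235)],.03)):
        print(n,[pt(T,*q,z=z) for q in L])
    for q in [(435,305),(412,345)]: print('x')
    P=[(457,253),(497,272),(551,292),(472,200),(515,227),(570,233),(551,173),(606,182)]
    tr=fit(tray,(.4,-.28,-.46))[0];c,si=np.cos(tr[2]),np.sin(tr[2])
    for u,v in P:
        w=pt(T,310+u/5,250+v/5,z=.0105)[:2]-tr[:2]; print('ball tray-frame mm',1000*np.array([c*w[0]+si*w[1],-si*w[0]+c*w[1]]))
    print(monitor.read_state()['orientation'])
E
python3 fit.py
```

```text
tray [ 0.4484 -0.2691 -0.4422] -25.333447621890752
[[-0.5, -0.2], [-0.5, 1.1], [-1.4, -0.5], [-0.8, 0.2], [-1.4, -1.9], [-0.3, 0.2], [0.7, 0.9], [-0.9, -0.2], [0.7, 0.5], [0.1, -1.6], [1.8, 0.6], [1.0, 1.1], [-0.7, -0.4]]
scoop [ 0.447  -0.084  -0.9841] -56.384761692032924
[[-1.1, -0.7], [-0.9, -0.5], [0.1, 1.2], [0.3, 1.1], [-0.5, 2.1], [0.3, -1.5], [-0.6, 0.3], [0.7, -1.9], [0.4, 1.3]]
barrel [array([ 0.6066, -0.28  ,  0.055 ]), array([ 0.6085, -0.3866,  0.055 ]), array([ 0.6575, -0.3323,  0.055 ]), array([ 0.5557, -0.3319,  0.055 ])]
spool [array([ 0.6846, -0.3775,  0.03  ])]
flux [array([ 0.6798, -0.2661,  0.07  ])]
tube [array([ 0.3726, -0.3591,  0.02  ])]
charger [array([ 0.6006, -0.1793,  0.03  ])]
x
x
ball tray-frame mm [ 0.738  18.3657]
ball tray-frame mm [ 1.024  -1.3412]
ball tray-frame mm [  3.6642 -26.8777]
ball tray-frame mm [24.8924 22.4963]
ball tray-frame mm [22.5651  0.0192]
ball tray-frame mm [ 31.0196 -23.2897]
ball tray-frame mm [51.3516 -4.1644]
ball tray-frame mm [ 58.6311 -28.1016]
[[ 0.9695  0.2452 -0.0004]
 [ 0.2452 -0.9695  0.001 ]
 [-0.0001 -0.001  -1.    ]]
```

Request:
move_arm([
  {"x": 0.0172,"y": -0.0181},
  {"x": 0.0172,"y": -0.0181},
  {"x": 0.0172,"y": -0.0181},
  {"x": 0.0172,"y": -0.0181},
  {"x": 0.0172,"y": -0.0181},
  {"x": 0.0172,"y": -0.0181},
  {"x": 0.0172,"y": -0.0181},
  {"x": 0.0172,"y": -0.0181},
  {"x": 0.0172,"y": -0.0181},
  {"x": 0.0172,"y": -0.0181},
  {"x": 0.0172,"y": -0.0181},
  {"x": 0.0172,"y": -0.0181},
], gripper=-1)

```text
validation failed for argument at $.co...
```

```bash
cat > st.py <<'E'
from h import *
import json
s=monitor.read_state(); np.set_printoptions(precision=4,suppress=True)
open('log.txt','a').write(json.dumps({k:np.asarray(v).tolist() for k,v in s.items()})+'\n')
print(s['clock'],np.array(s['joints']),s['eef_pos'],s['grip_width'],s['finger_force'],s['ft_force']);print(np.array(s['orientation']))
E
python3 st.py
```

```text
0.1 [71.7816 29.905  -2.0779 91.6706  1.2165 58.5051 -6.4628] [ 0.1531 -0.6056  0.2308] 1.0009153173169911 0.0 [-0.9125  0.0657  0.0768]
[[ 0.9695  0.2452 -0.0004]
 [ 0.2452 -0.9695  0.001 ]
 [-0.0001 -0.001  -1.    ]]
```

Request:
move_arm([
  {"x": 0.0172,"y": -0.0181},
  {"x": 0.0172,"y": -0.0181},
  {"x": 0.0172,"y": -0.0181},
  {"x": 0.0172,"y": -0.0181},
  {"x": 0.0172,"y": -0.0181},
  {"x": 0.0172,"y": -0.0181},
  {"x": 0.0172,"y": -0.0181},
  {"x": 0.0172,"y": -0.0181},
  {"x": 0.0172,"y": -0.0181},
  {"x": 0.0172,"y": -0.0181},
  {"x": 0.0172,"y": -0.0181},
  {"x": 0.0172,"y": -0.0181},
])

```text
validation failed for argument at $.co...
```

```bash
python3 st.py
```

```text
0.1 [71.7816 29.905  -2.0779 91.6706  1.2165 58.5051 -6.4628] [ 0.1531 -0.6056  0.2308] 1.0009153173169911 0.0 [-0.9125  0.0657  0.0768]
[[ 0.9695  0.2452 -0.0004]
 [ 0.2452 -0.9695  0.001 ]
 [-0.0001 -0.001  -1.    ]]
```

Request:
move_arm([
  {"az": -6.8},
  {"az": -6.8},
  {"az": -6.8},
  {"az": -6.8},
  {"az": -6.8},
  {"az": -6.8},
  {"az": -6.8},
  {"az": -6.8},
])

```text
validation failed for argument at $.co...
```

Request:
move_arm([
  {"az": -6.8},
  {"az": -6.8},
  {"az": -6.8},
  {"az": -6.8},
  {"az": -6.8},
  {"az": -6.8},
  {"az": -6.8},
  {"az": -6.8},
  {"az": -0.6},
])

```text
validation failed for argument at $.co...
```

```bash
python3 st.py
python3 - <<'E'
from h import *
c=snap('wrist','w1'); np.set_printoptions(precision=4,suppress=True); print(c['mtx'],c['world_from_camera'])
for P in([.447,-.084,.098],): print(px(c,P))
E
```

```text
0.1 [71.7816 29.905  -2.0779 91.6706  1.2165 58.5051 -6.4628] [ 0.1531 -0.6056  0.2308] 1.0009153173169911 0.0 [-0.9125  0.0657  0.0768]
[[ 0.9695  0.2452 -0.0004]
 [ 0.2452 -0.9695  0.001 ]
 [-0.0001 -0.001  -1.    ]]
[[351.4129   0.     322.5308]
 [  0.     351.4129 233.0065]
 [  0.       0.       1.    ]] [[ 0.246   0.9282  0.2792  0.2251]
 [-0.9693  0.2359  0.0701 -0.5882]
 [-0.0008 -0.2878  0.9577  0.3743]
 [ 0.      0.      0.      1.    ]]
(np.float64(-510.7327492736615), np.float64(-543.6526669228725))
```

View pics/w1.png

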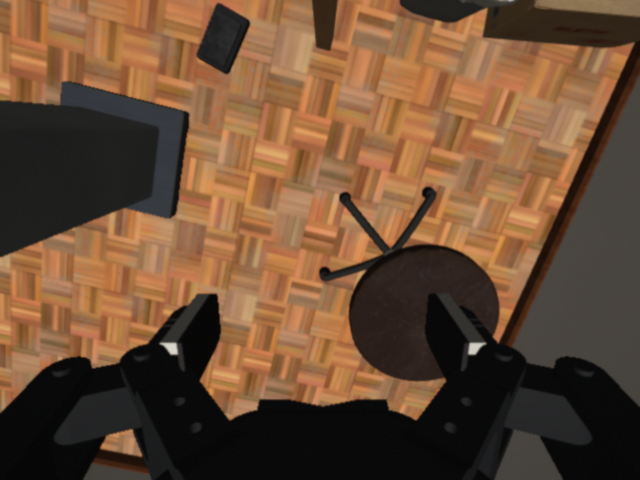

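The wrist view shows only the floor, because no move ran; the rows probably need all six keys. I'll test one row.

Request:
move_arm([
  {"x": 0.0172,"y": -0.0181,"z": 0,"ax": 0,"ay": 0,"az": 0},
  {"x": 0.0172,"y": -0.0181,"z": 0,"ax": 0,"ay": 0,"az": 0},
  {"x": 0.0172,"y": -0.0181,"z": 0,"ax": 0,"ay": 0,"az": 0},
  {"x": 0.0172,"y": -0.0181,"z": 0,"ax": 0,"ay": 0,"az": 0},
  {"x": 0.0172,"y": -0.0181,"z": 0,"ax": 0,"ay": 0,"az": 0},
  {"x": 0.0172,"y": -0.0181,"z": 0,"ax": 0,"ay": 0,"az": 0},
  {"x": 0.0172,"y": -0.0181,"z": 0,"ax": 0,"ay": 0,"az": 0},
  {"x": 0.0172,"y": -0.0181,"z": 0,"ax": 0,"ay": 0,"az": 0},
  {"x": 0.0172,"y": -0.0181,"z": 0,"ax": 0,"ay": 0,"az": 0},
  {"x": 0.0172,"y": -0.0181,"z": 0,"ax": 0,"ay": 0,"az": 0},
  {"x": 0.0172,"y": -0.0181,"z": 0,"ax": 0,"ay": 0,"az": 0},
  {"x": 0.0172,"y": -0.0181,"z": 0,"ax": 0,"ay": 0,"az": 0},
], gripper=-1)

```text
clock: 1.15
eef_pos: [0.3005, -0.3436, 0.2313]
orientation: [[0.969, 0.245, -0.0], [0.245, -0.969, -0.0], [-0.0, 0.0, -1.0]]
ft_force: [1.0, -0.5, -0.3]
grip_width: 1.002
finger_force: 0.0
```

```bash
python3 st.py
```

```text
1.15 [ 48.13    14.7443  -8.0687 115.7229   2.6862  49.7041 -37.2241] [ 0.3005 -0.3436  0.2313] 1.0020855633403492 0.0 [ 1.0356 -0.5389 -0.3315]
[[ 0.9695  0.2451 -0.    ]
 [ 0.2451 -0.9695 -0.    ]
 [-0.      0.     -1.    ]]
```

Request:
move_arm([
  {"x": 0.0172,"y": -0.0181,"z": 0,"ax": 0,"ay": 0,"az": 0},
  {"x": 0.0172,"y": -0.0181,"z": 0,"ax": 0,"ay": 0,"az": 0},
  {"x": 0.0172,"y": -0.0181,"z": 0,"ax": 0,"ay": 0,"az": 0},
  {"x": 0.0172,"y": -0.0181,"z": 0,"ax": 0,"ay": 0,"az": 0},
  {"x": 0.0172,"y": -0.0181,"z": 0,"ax": 0,"ay": 0,"az": 0},
  {"x": 0.0172,"y": -0.0181,"z": 0,"ax": 0,"ay": 0,"az": 0},
  {"x": 0.0172,"y": -0.0181,"z": 0,"ax": 0,"ay": 0,"az": 0},
  {"x": 0.0172,"y": -0.0181,"z": 0,"ax": 0,"ay": 0,"az": 0},
  {"x": 0.0172,"y": -0.0181,"z": 0,"ax": 0,"ay": 0,"az": 0},
  {"x": 0.0172,"y": -0.0181,"z": 0,"ax": 0,"ay": 0,"az": 0},
  {"x": 0.0172,"y": -0.0181,"z": 0,"ax": 0,"ay": 0,"az": 0},
  {"x": 0.0172,"y": -0.0181,"z": 0,"ax": 0,"ay": 0,"az": 0},
])

```text
clock: 2.15
eef_pos: [0.4473, -0.0824, 0.2313]
orientation: [[0.969, 0.245, -0.0], [0.245, -0.969, -0.0], [-0.0, -0.0, -1.0]]
ft_force: [0.2, -0.9, -0.7]
grip_width: 1.0
finger_force: 0.0
```

```bash
python3 st.py
```

```text
2.15 [ 18.4487  15.1925 -18.5179 115.5133   6.2183  50.2176 -79.2622] [ 0.4473 -0.0824  0.2313] 0.9995320743180341 0.0 [ 0.2457 -0.8941 -0.6717]
[[ 0.9695  0.2451 -0.0001]
 [ 0.2451 -0.9695 -0.    ]
 [-0.0001 -0.     -1.    ]]
```

Request:
move_arm([
  {"x": 0,"y": 0,"z": 0,"ax": 0,"ay": 0,"az": -6.8},
  {"x": 0,"y": 0,"z": 0,"ax": 0,"ay": 0,"az": -6.8},
  {"x": 0,"y": 0,"z": 0,"ax": 0,"ay": 0,"az": -6.8},
  {"x": 0,"y": 0,"z": 0,"ax": 0,"ay": 0,"az": -6.8},
  {"x": 0,"y": 0,"z": 0,"ax": 0,"ay": 0,"az": -6.8},
  {"x": 0,"y": 0,"z": 0,"ax": 0,"ay": 0,"az": -6.8},
  {"x": 0,"y": 0,"z": 0,"ax": 0,"ay": 0,"az": -6.8},
  {"x": 0,"y": 0,"z": 0,"ax": 0,"ay": 0,"az": -6.8},
])

```text
clock: 2.82
eef_pos: [0.4468, -0.0836, 0.2312]
orientation: [[0.36, 0.933, -0.0], [0.933, -0.36, 0.0], [-0.0, -0.0, -1.0]]
ft_force: [0.2, -0.9, -0.7]
grip_width: 1.001
finger_force: 0.0
```

Request:
move_arm([
  {"x": 0,"y": 0,"z": 0,"ax": 0,"ay": 0,"az": -6.8},
  {"x": 0,"y": 0,"z": 0,"ax": 0,"ay": 0,"az": -6.8},
  {"x": 0,"y": 0,"z": 0,"ax": 0,"ay": 0,"az": -6.8},
  {"x": 0,"y": 0,"z": 0,"ax": 0,"ay": 0,"az": -6.8},
  {"x": 0,"y": 0,"z": 0,"ax": 0,"ay": 0,"az": -6.8},
  {"x": 0,"y": 0,"z": 0,"ax": 0,"ay": 0,"az": -6.8},
  {"x": 0,"y": 0,"z": 0,"ax": 0,"ay": 0,"az": -6.8},
  {"x": 0,"y": 0,"z": 0,"ax": 0,"ay": 0,"az": -6.8},
  {"x": 0,"y": 0,"z": 0,"ax": 0,"ay": 0,"az": -0.6},
])

```text
clock: 3.57
eef_pos: [0.4468, -0.0836, 0.2312]
orientation: [[-0.558, 0.83, -0.0], [0.83, 0.558, 0.0], [0.0, -0.0, -1.0]]
ft_force: [0.2, 0.2, -1.1]
grip_width: 0.999
finger_force: 0.0
```

```bash
python3 st.py
python3 - <<'E'
from h import *
c=snap('wrist','w2')
for P in([.447,-.084,.098],): print(px(c,P))
E
```

```text
3.5667 [ 35.7373  17.8739 -39.6027 114.7644  14.3267  52.1775  22.5558] [ 0.4468 -0.0836  0.2312] 0.9986639633126367 0.0 [ 0.1957  0.2162 -1.1237]
[[-0.5583  0.8296 -0.0003]
 [ 0.8296  0.5583  0.0002]
 [ 0.0003 -0.0001 -1.    ]]
(np.float64(321.8140455508067), np.float64(221.0244194398707))
```

View pics/w2.png

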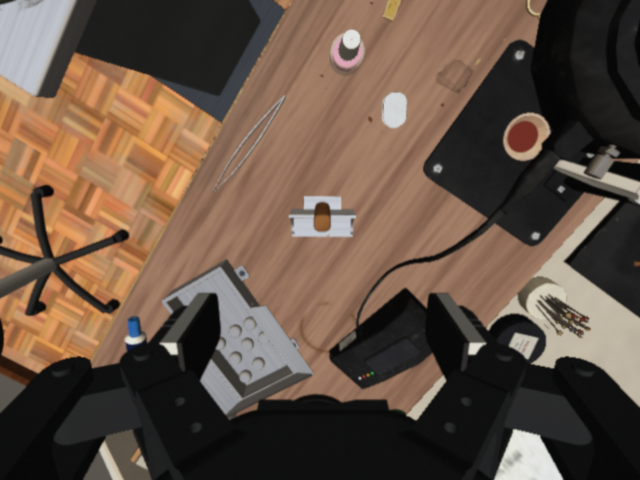

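The wrist view shows the scoop at (322,215) and the tray with its balls at (240,345). I'll refine the scoop by depth and fit the arm kinematics to check reach.

Run:
```python
from h import *
import json
from scipy.spatial.transform import Rotation as Ro
from scipy.optimize import least_squares
np.set_printoptions(precision=4,suppress=True)
c=load('w2')
P=np.array([[*pt(c,u,v,w=0)] for v in range(190,242) for u in range(280,365)])
top=P[(P[:,2]>.085)&(P[:,2]<.105)]; print('handle top',len(top),top.mean(0),top.min(0),top.max(0))
ax=np.array([.5583,-.8296]); ay=np.array([.8296,.5583])
q=(P[:,:2]-[.447,-.084]); q=np.c_[q@ax,q@ay,P[:,2]]
print('top in scoop frame x',np.ptp(q[P[:,2]>.085],0),q[P[:,2]>.085].mean(0))
rim=q[(P[:,2]>.024)&(P[:,2]<.036)]; print('rim',len(rim),rim.min(0),rim.max(0))
lo=q[(P[:,2]>-.003)&(P[:,2]<.0)]
# kinematics fit: Rz(s1 q1) Ry(q2) Rz(s3 q3) Ry(q4) Rz(s5 q5) Ry(q6) Rz(s7 q7)
L=[json.loads(l) for l in open('log.txt')]; L=[L[0]]+L[3:]
import itertools
def fk(j,p,s,full=False):
    j=np.array(j); R=Ro.identity(); x=np.array([0,0,p[0]]); off=[p[4],p[5],p[6],p[7]]
    R=Ro.from_euler('z',s[0]*j[0]+p[8],degrees=True)
    R=R*Ro.from_euler('y',j[1],degrees=True)*Ro.from_euler('z',s[1]*j[2],degrees=True); x=x+R.apply([p[4],0,p[1]])
    R=R*Ro.from_euler('y',j[3],degrees=True); x=x+R.apply([p[5],0,p[2]])
    R=R*Ro.from_euler('z',s[2]*j[4],degrees=True)*Ro.from_euler('y',j[5],degrees=True); x=x+R.apply([p[6],0,p[3]])
    R=R*Ro.from_euler('z',s[3]*j[6]+p[9],degrees=True); return x,R.as_matrix()
best=None
for s in itertools.product([1,-1],repeat=4):
  for o in (0,90,180,-90):
    f=lambda p:np.concatenate([np.r_[(a:=fk(l['joints'],p,s))[0]-l['eef_pos'],.3*(a[1]-np.array(l['orientation'])).ravel()] for l in L]+[0.02*np.array(p[4:7])])
    r=least_squares(f,[.34,.42,.4,.3,0,0,0,0,0,o])
    if best is None or r.cost<best[0]: best=(r.cost,s,o,r.x,f(r.x))
print(best[0],best[1],best[3]); print(np.abs(best[4]).max())
np.save('kin.npy',np.r_[best[3],best[1]])
```

```text
handle top 313 [ 0.4474 -0.0845  0.0969] [ 0.44   -0.0938  0.0853] [ 0.4561 -0.0775  0.1007]
top in scoop frame x [0.0145 0.0135 0.0154] [0.0007 0.0001 0.0969]
rim 227 [ 0.0108 -0.0341  0.0243] [0.0144 0.0332 0.0356]
8.274917099387085e-05 (-1, -1, -1, -1) [  41.775     0.6532    0.4805   41.8623   -0.0378    0.0186    0.0249
 -121.1909   -5.8136   84.1864]
0.006935674790405855
  return _methods._mean(a, axis=axis, dtype=dtype,
  ret = ret.dtype.type(ret / rcount)
```

```bash
cat > plan.py <<'E'
from h import *
from scipy.spatial.transform import Rotation as Ro
TR=np.array([.4484,-.2691]); TY=-25.33
def Rs(yaw,back,roll=0): # scoop frame: yaw then lean back
    return Ro.from_euler('z',yaw,degrees=True).as_matrix()@Ro.from_euler('y',-back,degrees=True).as_matrix()
def G(phi=25,d=.019):
    s,c=np.sin(np.radians(phi)),np.cos(np.radians(phi))
    R=np.array([[-c,0,-s],[0,1,0],[s,0,-c]]); return R,R[:,2]*d
def T(R,p):
    M=np.eye(4);M[:3,:3]=R;M[:3,3]=p;return M
def tool(h,yaw,back,g=None):
    R,p=g if g else G(); S=Rs(yaw,back); return T(S@R,np.array(h)+S@p)
def tw(x,y,z): # tray frame -> world
    c,s=np.cos(np.radians(TY)),np.sin(np.radians(TY)); return np.array([TR[0]+c*x-s*y,TR[1]+s*x+c*y,z])
def cur():
    s=monitor.read_state(); return T(np.array(s['orientation']),s['eef_pos'])
def rows(A,B,n): # n equal rows taking A to B
    D=np.linalg.inv(A)@B; w=Ro.from_matrix(D[:3,:3]).as_rotvec(); k=Ro.from_rotvec(w/n).as_matrix()
    Sm=np.zeros((3,3));P=np.eye(3)
    for i in range(n): Sm+=P; P=P@k
    d=np.linalg.solve(Sm,D[:3,3]); print(n,'rows: xyz',d.round(5),'a',np.degrees(w/n).round(3),' total',D[:3,3].round(4),np.degrees(w).round(2))
E
python3 - <<'E'
from plan import *
h=np.array([.4474,-.0845,.072]); g=tool(h,-56.4,0); pre=g.copy(); pre[:3,3]-=.08*g[:3,2]
print(pre[:3,3],g[:3,3]); rows(cur(),pre,10); rows(pre,g,8)
E
```

```text
[ 0.46166628 -0.10597247  0.12728478] [ 0.44295641 -0.07781185  0.05478015]
10 rows: xyz [-0.00469  0.       0.00974] a [ 0.     2.498 -0.003]  total [-0.0268  0.      0.1039] [ 0.   24.98 -0.03]
8 rows: xyz [0.   0.   0.01] a [ 0. -0. -0.]  total [0.   0.   0.08] [ 0. -0. -0.]
```

Request:
move_arm([
  {"x": -0.00469,"y": 0,"z": 0.00974,"ax": 0,"ay": 2.5,"az": 0},
  {"x": -0.00469,"y": 0,"z": 0.00974,"ax": 0,"ay": 2.5,"az": 0},
  {"x": -0.00469,"y": 0,"z": 0.00974,"ax": 0,"ay": 2.5,"az": 0},
  {"x": -0.00469,"y": 0,"z": 0.00974,"ax": 0,"ay": 2.5,"az": 0},
  {"x": -0.00469,"y": 0,"z": 0.00974,"ax": 0,"ay": 2.5,"az": 0},
  {"x": -0.00469,"y": 0,"z": 0.00974,"ax": 0,"ay": 2.5,"az": 0},
  {"x": -0.00469,"y": 0,"z": 0.00974,"ax": 0,"ay": 2.5,"az": 0},
  {"x": -0.00469,"y": 0,"z": 0.00974,"ax": 0,"ay": 2.5,"az": 0},
  {"x": -0.00469,"y": 0,"z": 0.00974,"ax": 0,"ay": 2.5,"az": 0},
  {"x": -0.00469,"y": 0,"z": 0.00974,"ax": 0,"ay": 2.5,"az": 0},
])

```text
clock: 4.45
eef_pos: [0.4618, -0.106, 0.1268]
orientation: [[-0.497, 0.836, -0.235], [0.757, 0.549, 0.354], [0.424, -0.002, -0.905]]
ft_force: [0.3, -1.0, -0.1]
grip_width: 0.997
finger_force: 0.0
```

```bash
python3 st.py
python3 - <<'E'
from plan import *
h=np.array([.4474,-.0845,.072]); g=tool(h,-56.4,0); rows(cur(),g,8)
E
```

```text
4.45 [ 43.2975  41.1226 -39.1011 102.8989   6.8715  60.8581  37.0117] [ 0.4618 -0.106   0.1268] 0.9973625607085219 0.0 [ 0.26   -1.0011 -0.0602]
[[-0.4967  0.8355 -0.2349]
 [ 0.757   0.5495  0.3535]
 [ 0.4245 -0.0022 -0.9054]]
8 rows: xyz [ 3.00e-05 -1.00e-05  9.95e-03] a [-0.    -0.015 -0.037]  total [ 0.0002 -0.0001  0.0796] [-0.   -0.12 -0.3 ]
```

Request:
move_arm([
  {"x": 0,"y": 0,"z": 0.01,"ax": 0,"ay": 0,"az": 0},
  {"x": 0,"y": 0,"z": 0.01,"ax": 0,"ay": 0,"az": 0},
  {"x": 0,"y": 0,"z": 0.01,"ax": 0,"ay": 0,"az": -0.3},
  {"x": 0,"y": 0,"z": 0.01,"ax": 0,"ay": 0,"az": 0},
  {"x": 0,"y": 0,"z": 0.01,"ax": 0,"ay": 0,"az": 0},
  {"x": 0,"y": 0,"z": 0.01,"ax": 0,"ay": 0,"az": 0},
  {"x": 0,"y": 0,"z": 0.01,"ax": 0,"ay": 0,"az": 0},
  {"x": 0,"y": 0,"z": 0.0096,"ax": 0,"ay": 0,"az": 0},
])

```text
clock: 5.12
eef_pos: [0.4429, -0.0774, 0.0545]
orientation: [[-0.506, 0.83, -0.234], [0.752, 0.557, 0.352], [0.422, 0.002, -0.906]]
ft_force: [-0.2, -0.5, -0.3]
grip_width: 1.0
finger_force: 0.0
```

Request:
move_arm([
  {"x": 0,"y": 0,"z": 0,"ax": 0,"ay": 0,"az": 0},
  {"x": 0,"y": 0,"z": 0,"ax": 0,"ay": 0,"az": 0},
  {"x": 0,"y": 0,"z": 0,"ax": 0,"ay": 0,"az": 0},
  {"x": 0,"y": 0,"z": 0,"ax": 0,"ay": 0,"az": 0},
  {"x": 0,"y": 0,"z": 0,"ax": 0,"ay": 0,"az": 0},
  {"x": 0,"y": 0,"z": 0,"ax": 0,"ay": 0,"az": 0},
  {"x": 0,"y": 0,"z": 0,"ax": 0,"ay": 0,"az": 0},
  {"x": 0,"y": 0,"z": 0,"ax": 0,"ay": 0,"az": 0},
  {"x": 0,"y": 0,"z": 0,"ax": 0,"ay": 0,"az": 0},
  {"x": 0,"y": 0,"z": 0,"ax": 0,"ay": 0,"az": 0},
  {"x": 0,"y": 0,"z": 0,"ax": 0,"ay": 0,"az": 0},
  {"x": 0,"y": 0,"z": 0,"ax": 0,"ay": 0,"az": 0},
], gripper=1, force=100)

```text
clock: 6.12
eef_pos: [0.4433, -0.078, 0.0555]
orientation: [[-0.506, 0.83, -0.233], [0.752, 0.557, 0.352], [0.422, 0.002, -0.906]]
ft_force: [-0.9, -2.1, 6.7]
grip_width: 0.144
finger_force: 97.4
```

```bash
python3 st.py
python3 - <<'E'
from plan import *
np.set_printoptions(precision=4,suppress=True)
c=snap('wrist','w3')
# rim points in scoop frame from depth
P=np.array([[*pt(c,u,v,w=0)] for v in range(100,300,1) for u in range(200,460,1) if c['depth'][v,u]>0])
ax=np.array([np.cos(np.radians(-56.4)),np.sin(np.radians(-56.4))]); ay=np.array([-ax[1],ax[0]])
q=(P[:,:2]-[.4474,-.0845]); q=np.c_[q@ax,q@ay,P[:,2]]
r=q[(q[:,2]>.027)&(q[:,2]<.036)&(abs(q[:,1])<.05)&(abs(q[:,0]-.012)<.012)]
print(len(r),r.min(0),r.max(0)); print('line',np.polyfit(r[:,1],r[:,0],1))
E
```

```text
6.1167 [ 40.5201  45.7922 -37.3824 108.5523   9.7501  50.467   34.9004] [ 0.4433 -0.078   0.0555] 0.14356764097259803 97.36103653907776 [-0.8814 -2.0747  6.6627]
[[-0.5059  0.8304 -0.2335]
 [ 0.7522  0.5572  0.3518]
 [ 0.4223  0.0024 -0.9065]]Traceback (most recent call last):
  File "<stdin>", line 9, in <module>
    return umr_minimum(a, axis, None, out, keepdims, initial, where)
ValueError: zero-size array to reduction operation minimum which has no identity
```

```bash
cat >> plan.py <<'E'
GR=(G(25.0)[0],np.array([-.0077,0,-.0165]))
def sc(x,y,z,back=0): # tool pose for handle point at tray x,y (m), board height z
    return tool(tw(x,y,z),TY,back,GR)
def scoop_now():
    C=cur(); R=C[:3,:3]@GR[0].T; h=C[:3,3]-R@GR[1]
    c,s=np.cos(np.radians(TY)),np.sin(np.radians(TY)); d=h[:2]-TR
    yaw=np.degrees(np.arctan2(-R[0,1],R[1,1])); back=np.degrees(np.arctan2(R[2,0],R[2,2]))
    lip=h+R@[.0405,0,-.072]; rim=h+R@[.0115,0,-.0405]; heel=h+R@[-.0045,0,-.072]
    t=lambda w:(1000*np.r_[c*(w-[*TR,0])[0]+s*(w-[*TR,0])[1],-s*(w-[*TR,0])[0]+c*(w-[*TR,0])[1],w[2]]).round(1)
    print('handle',t(h),'lip',t(lip),'rim',t(rim),'heel',t(heel),'yaw-tray',round(yaw-TY,2),'back',round(back,2),'tilt_y',round(np.degrees(R[2,1]),2))
E
python3 - <<'E'
from plan import *
scoop_now(); A=cur();B=A.copy();B[2,3]+=.075
rows(A,B,8); rows(B,sc(-.066,0,.147),14)
E
```

```text
handle [-79.8 166.6  72. ] lip [-44.9 146.    0. ] rim [-69.9 160.8  31.5] heel [-83.6 169.   -0. ] yaw-tray -30.81 back 0.02 tilt_y 0.13
8 rows: xyz [ 3.96e-03  2.00e-05 -8.50e-03] a [ 0. -0. -0.]  total [ 0.0317  0.0002 -0.068 ] [ 0. -0. -0.]
14 rows: xyz [-0.00397 -0.01156 -0.00186] a [ 0.938  0.004 -1.991]  total [-0.0889 -0.14   -0.0418] [ 13.13   0.05 -27.87]
```

Request:
move_arm([
  {"x": 0.00396,"y": 0,"z": -0.0085,"ax": 0,"ay": 0,"az": 0},
  {"x": 0.00396,"y": 0,"z": -0.0085,"ax": 0,"ay": 0,"az": 0},
  {"x": 0.00396,"y": 0,"z": -0.0085,"ax": 0,"ay": 0,"az": 0},
  {"x": 0.00396,"y": 0,"z": -0.0085,"ax": 0,"ay": 0,"az": 0},
  {"x": 0.00396,"y": 0,"z": -0.0085,"ax": 0,"ay": 0,"az": 0},
  {"x": 0.00396,"y": 0,"z": -0.0085,"ax": 0,"ay": 0,"az": 0},
  {"x": 0.00396,"y": 0,"z": -0.0085,"ax": 0,"ay": 0,"az": 0},
  {"x": 0.00396,"y": 0,"z": -0.0085,"ax": 0,"ay": 0,"az": 0},
])

```text
clock: 6.83
eef_pos: [0.443, -0.078, 0.1314]
orientation: [[-0.506, 0.83, -0.234], [0.752, 0.557, 0.352], [0.422, 0.002, -0.906]]
ft_force: [-0.4, -0.7, -1.0]
grip_width: 0.149
finger_force: 97.3
```

Request:
move_arm([
  {"x": -0.00397,"y": -0.01156,"z": -0.00186,"ax": 0.938,"ay": 0,"az": -1.991},
  {"x": -0.00397,"y": -0.01156,"z": -0.00186,"ax": 0.938,"ay": 0,"az": -1.991},
  {"x": -0.00397,"y": -0.01156,"z": -0.00186,"ax": 0.938,"ay": 0,"az": -1.991},
  {"x": -0.00397,"y": -0.01156,"z": -0.00186,"ax": 0.938,"ay": 0,"az": -1.991},
  {"x": -0.00397,"y": -0.01156,"z": -0.00186,"ax": 0.938,"ay": 0,"az": -1.991},
  {"x": -0.00397,"y": -0.01156,"z": -0.00186,"ax": 0.938,"ay": 0,"az": -1.991},
  {"x": -0.00397,"y": -0.01156,"z": -0.00186,"ax": 0.938,"ay": 0,"az": -1.991},
])

```text
clock: 7.42
eef_pos: [0.4012, -0.1542, 0.1308]
orientation: [[-0.688, 0.651, -0.32], [0.59, 0.759, 0.276], [0.422, 0.001, -0.906]]
ft_force: [-0.1, 0.9, -1.0]
grip_width: 0.148
finger_force: 97.3
```

Request:
move_arm([
  {"x": -0.00397,"y": -0.01156,"z": -0.00186,"ax": 0.938,"ay": 0,"az": -1.991},
  {"x": -0.00397,"y": -0.01156,"z": -0.00186,"ax": 0.938,"ay": 0,"az": -1.991},
  {"x": -0.00397,"y": -0.01156,"z": -0.00186,"ax": 0.938,"ay": 0,"az": -1.991},
  {"x": -0.00397,"y": -0.01156,"z": -0.00186,"ax": 0.938,"ay": 0,"az": -1.991},
  {"x": -0.00397,"y": -0.01156,"z": -0.00186,"ax": 0.938,"ay": 0,"az": -1.991},
  {"x": -0.00397,"y": -0.01156,"z": -0.00186,"ax": 0.938,"ay": 0,"az": -1.991},
  {"x": -0.00397,"y": -0.01156,"z": -0.00186,"ax": 0.938,"ay": 0,"az": -1.991},
  {"x": 0,"y": 0,"z": 0,"ax": 0,"ay": 0,"az": 0},
])

```text
clock: 8.08
eef_pos: [0.3813, -0.2391, 0.1305]
orientation: [[-0.819, 0.428, -0.382], [0.388, 0.904, 0.18], [0.422, -0.001, -0.907]]
ft_force: [0.2, -0.3, -1.3]
grip_width: 0.149
finger_force: 97.3
```

```bash
python3 st.py
python3 - <<'E'
from plan import *
scoop_now(); c=snap('wrist','w4'); t=snap('top','t4'); s=snap('scene','s4')
for P in [(-.078,.0395,.028),(-.078,-.0395,.028),(-.022,.063,.044),(-.022,-.063,.044),(.078,.063,.044),(.078,-.063,.044)]: print(P,np.round(px(c,tw(*P)),1))
a=cv2.resize(t['img'][250:350,370:470],(400,400),interpolation=2); b=cv2.resize(s['img'][290:430,305:445],(400,400),interpolation=2)
o=np.zeros((600,800,3),np.uint8); w=cv2.resize(c['img'],(400,300)); 
cv2.imwrite('pics/v4.png',np.vstack([np.hstack([a,b]),np.hstack([cv2.resize(c['img'][60:240,:],(800,225))])[:200]])[:,:,::-1])
cv2.imwrite('pics/w4c.png',c['img'][:,:,::-1])
E
```

```text
8.0833 [ 52.2759  41.5808 -40.6744 101.9763  21.8828  72.0609  66.4867] [ 0.3813 -0.2391  0.1305] 0.14930905507210854 97.32234477996826 [ 0.2333 -0.2911 -1.3498]
[[-0.8195  0.4275 -0.3817]
 [ 0.3879  0.904   0.1797]
 [ 0.4219 -0.0008 -0.9066]]
handle [-65.7  -1.6 147.1] lip [-25.2  -1.6  75.1] rim [-54.2  -1.6 106.6] heel [-70.2  -1.6  75.1] yaw-tray 0.02 back 0.05 tilt_y -0.05
(-0.078, 0.0395, 0.028) [378.  284.9]
(-0.078, -0.0395, 0.028) [271.6 284.8]
(-0.022, 0.063, 0.044) [418.3 368.8]
(-0.022, -0.063, 0.044) [231.6 368.5]
(0.078, 0.063, 0.044) [423.9 532.7]
(0.078, -0.063, 0.044) [225.9 532.2]
```

View pics/w4c.png

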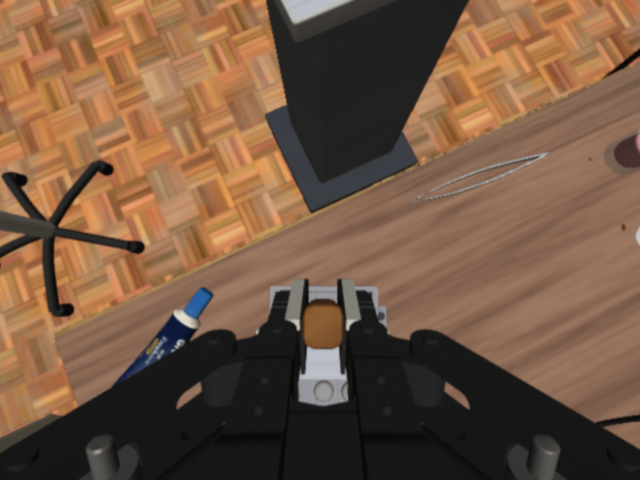

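The wrist view shows the near wall of the tray with corners at about (270,287) and (379,287). The fit predicted (272,285) and (378,285), so it is good to about 1 mm. I'll measure those edges more finely.

Run:
```python
from plan import *
np.set_printoptions(precision=2,suppress=True,linewidth=200)
c=load('w4'); g=c['img'].astype(float).mean(2)
print('left',g[289:293,262:282].mean(0).round(0)); print('right',g[289:293,368:390].mean(0).round(0))
print('near edge L',g[278:300,276:284].mean(1).round(0)); print('near R',g[278:300,364:372].mean(1).round(0))
t=load('t4'); 
for P in [(-.078,.0395,.028),(-.078,-.0395,.028),(-.022,.063,.044),(-.022,-.063,.044),(.078,.063,.044),(.078,-.063,.044)]: print(P,np.round(px(t,tw(*P)),1))
```

```text
left [107. 108. 110. 112. 114. 116. 115. 120. 148. 156. 155. 154. 147. 128. 117. 114. 111. 101.  87.  75.]
right [131. 128. 126. 129. 141. 151. 154. 155. 155. 145. 128. 121. 120. 121. 120. 119. 118. 116. 114. 112. 110. 108.]
near edge L [109. 105. 103. 103. 104. 108. 112. 122. 140. 154. 155. 145. 117.  74.  39.  28.  26.  25.  24.  24.  24.  24.]
near R [111. 108. 106. 104. 103. 103. 103. 106. 130. 151. 156. 150. 134. 101.  64.  42.  33.  30.  29.  28.  27.  26.]
(-0.078, 0.0395, 0.028) [378.5 329.4]
(-0.078, -0.0395, 0.028) [411.1 345.5]
(-0.022, 0.063, 0.044) [381.  301.9]
(-0.022, -0.063, 0.044) [433.6 327.8]
(0.078, 0.063, 0.044) [401.  260.1]
(0.078, -0.063, 0.044) [453.3 285.9]
```

View pics/v4.png

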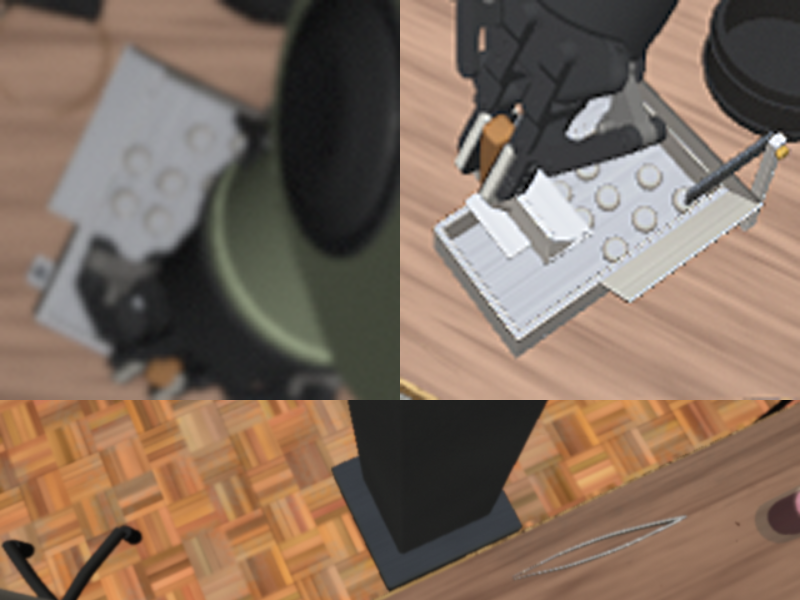

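Run:
```python
from plan import *
c=load('w4'); im=c['img'].astype(int)
m=(im[:,:,0]-im[:,:,2]>50)&(im[:,:,0]>80); ys,xs=np.where(m[295:350,295:350]); 
print('handle cols',xs.min()+295,xs.max()+295,'mean',xs.mean()+295,'rows',ys.min()+295,ys.max()+295)
cols=np.median([(np.where(r)[0].min()+295+np.where(r)[0].max()+295)/2 for r in m[305:340,295:350] if r.any()]);print(cols)
for z in(.173,.15): print(px(c,tw(-.0657,-.0016,z)))
```

```text
handle cols 303 342 mean 322.4217948717949 rows 305 347
322.5
(np.float64(322.0213480233008), np.float64(323.22198196634844))
(np.float64(322.196826579582), np.float64(316.8352901013753))
```

```bash
sed -i 's/^TR=.*/TR=np.array([.4484,-.2691]); _a=np.radians(-25.33); TR=TR+np.array([np.cos(_a)*.0008-np.sin(_a)*-.0007,np.sin(_a)*.0008+np.cos(_a)*-.0007]); TY=-25.33/' plan.py
python3 - <<'E'
from plan import *
scoop_now(); A=cur(); B=sc(-.066,0,.0775); C=sc(-.066,0,.0753); rows(A,B,10); rows(B,C,3)
E
```

```text
handle [-67.2   1.3 147. ] lip [-26.7   1.2  75. ] rim [-55.7   1.3 106.5] heel [-71.7   1.3  75. ] yaw-tray -0.06 back 0.03 tilt_y 0.01
10 rows: xyz [-0.00305 -0.00013  0.00625] a [ 0.003  0.003 -0.005]  total [-0.0304 -0.0013  0.0625] [ 0.03  0.03 -0.05]
3 rows: xyz [-0.00031  0.       0.00066] a [-0. -0. -0.]  total [-0.0009  0.      0.002 ] [-0. -0. -0.]
```

Request:
move_arm([
  {"x": -0.00305,"y": -0.00013,"z": 0.00625,"ax": 0,"ay": 0,"az": 0},
  {"x": -0.00305,"y": -0.00013,"z": 0.00625,"ax": 0,"ay": 0,"az": 0},
  {"x": -0.00305,"y": -0.00013,"z": 0.00625,"ax": 0,"ay": 0,"az": 0},
  {"x": -0.00305,"y": -0.00013,"z": 0.00625,"ax": 0,"ay": 0,"az": 0},
  {"x": -0.00305,"y": -0.00013,"z": 0.00625,"ax": 0,"ay": 0,"az": 0},
  {"x": -0.00305,"y": -0.00013,"z": 0.00625,"ax": 0,"ay": 0,"az": 0},
  {"x": -0.00305,"y": -0.00013,"z": 0.00625,"ax": 0,"ay": 0,"az": 0},
  {"x": -0.00305,"y": -0.00013,"z": 0.00625,"ax": 0,"ay": 0,"az": 0},
  {"x": -0.00305,"y": -0.00013,"z": 0.00625,"ax": 0,"ay": 0,"az": 0},
  {"x": -0.00305,"y": -0.00013,"z": 0.00625,"ax": 0,"ay": 0,"az": 0},
  {"x": 0,"y": 0,"z": 0,"ax": 0,"ay": 0,"az": 0},
  {"x": 0,"y": 0,"z": 0,"ax": 0,"ay": 0,"az": 0},
])

```text
clock: 9.23
eef_pos: [0.382, -0.2391, 0.0605]
orientation: [[-0.819, 0.428, -0.382], [0.388, 0.904, 0.181], [0.423, 0.0, -0.906]]
ft_force: [-0.7, 0.7, -0.4]
grip_width: 0.152
finger_force: 97.3
```

```bash
python3 st.py
python3 - <<'E'
from plan import *
scoop_now(); C=sc(-.066,0,.0753); rows(cur(),C,3); D=sc(.029,0,.0753); rows(C,D,24)
E
```

```text
9.2333 [ 50.5619  47.5931 -38.1997 103.2732  25.7488  65.7128  64.2044] [ 0.382  -0.2391  0.0605] 0.15169765324903942 97.33406782150269 [-0.7061  0.7159 -0.3993]
[[-0.8193  0.4276 -0.382 ]
 [ 0.3875  0.904   0.1808]
 [ 0.4227  0.0001 -0.9063]]
handle [-65.9  -0.6  77. ] lip [-25.4  -0.6   5. ] rim [-54.4  -0.6  36.5] heel [-70.4  -0.6   5. ] yaw-tray 0.01 back -0.0 tilt_y 0.01
3 rows: xyz [-0.00021  0.0002   0.00052] a [-0.    -0.001  0.005]  total [-0.0006  0.0006  0.0016] [-0.   -0.    0.01]
24 rows: xyz [-0.00359 -0.      -0.00167] a [-0. -0. -0.]  total [-0.0861 -0.     -0.0401] [-0. -0. -0.]
```

Request:
move_arm([
  {"x": -0.0003,"y": 0.0003,"z": 0.0005,"ax": 0,"ay": 0,"az": 0},
  {"x": -0.0003,"y": 0.0003,"z": 0.0005,"ax": 0,"ay": 0,"az": 0},
  {"x": 0,"y": 0,"z": 0.0006,"ax": 0,"ay": 0,"az": 0},
  {"x": -0.0018,"y": 0,"z": -0.00084,"ax": 0,"ay": 0,"az": 0},
  {"x": -0.0036,"y": 0,"z": -0.00168,"ax": 0,"ay": 0,"az": 0},
  {"x": -0.0036,"y": 0,"z": -0.00168,"ax": 0,"ay": 0,"az": 0},
  {"x": -0.0036,"y": 0,"z": -0.00168,"ax": 0,"ay": 0,"az": 0},
  {"x": -0.0036,"y": 0,"z": -0.00168,"ax": 0,"ay": 0,"az": 0},
  {"x": -0.0036,"y": 0,"z": -0.00168,"ax": 0,"ay": 0,"az": 0},
  {"x": -0.0036,"y": 0,"z": -0.00168,"ax": 0,"ay": 0,"az": 0},
  {"x": -0.0036,"y": 0,"z": -0.00168,"ax": 0,"ay": 0,"az": 0},
  {"x": -0.0036,"y": 0,"z": -0.00168,"ax": 0,"ay": 0,"az": 0},
])

```text
clock: 10.23
eef_pos: [0.4132, -0.2533, 0.059]
orientation: [[-0.819, 0.428, -0.382], [0.388, 0.904, 0.18], [0.422, -0.0, -0.907]]
ft_force: [0.9, 0.0, -1.2]
grip_width: 0.149
finger_force: 97.3
```

```bash
python3 st.py
python3 - <<'E'
from plan import *
scoop_now(); rows(cur(),sc(.0285,0,.0753),14)
E
```

```text
10.2333 [ 49.2187  49.7148 -37.6896  97.917   25.8194  68.6472  65.1818] [ 0.4132 -0.2533  0.059 ] 0.149429207686236 97.33662843704224 [ 0.8581  0.0224 -1.2052]
[[-0.8194  0.4276 -0.3816]
 [ 0.3877  0.904   0.1805]
 [ 0.4221 -0.0001 -0.9065]]
handle [-31.7  -0.   75.5] lip [ 8.8 -0.   3.6] rim [-20.2  -0.   35. ] heel [-36.2  -0.1   3.5] yaw-tray 0.01 back 0.03 tilt_y -0.01
14 rows: xyz [-0.0039  0.     -0.0018] a [-0.001  0.002  0.001]  total [-0.0547  0.     -0.0252] [-0.01  0.03  0.01]
```

Request:
move_arm([
  {"x": -0.0039,"y": 0,"z": -0.0015,"ax": 0,"ay": 0,"az": 0},
  {"x": -0.0038,"y": 0,"z": -0.0018,"ax": 0,"ay": 0,"az": 0},
  {"x": -0.0038,"y": 0,"z": -0.0018,"ax": 0,"ay": 0,"az": 0},
  {"x": -0.0038,"y": 0,"z": -0.0018,"ax": 0,"ay": 0,"az": 0},
  {"x": -0.0038,"y": 0,"z": -0.0018,"ax": 0,"ay": 0,"az": 0},
  {"x": -0.0038,"y": 0,"z": -0.0018,"ax": 0,"ay": 0,"az": 0},
  {"x": -0.0038,"y": 0,"z": -0.0018,"ax": 0,"ay": 0,"az": 0},
  {"x": -0.0038,"y": 0,"z": -0.0018,"ax": 0,"ay": 0,"az": 0},
  {"x": -0.0038,"y": 0,"z": -0.0018,"ax": 0,"ay": 0,"az": 0},
  {"x": -0.003,"y": 0,"z": -0.0014,"ax": 0,"ay": 0,"az": 0},
  {"x": -0.002,"y": 0,"z": -0.0009,"ax": 0,"ay": 0,"az": 0},
  {"x": 0,"y": 0,"z": 0,"ax": 0,"ay": 0,"az": 0},
])

```text
clock: 11.23
eef_pos: [0.4523, -0.2717, 0.0588]
orientation: [[-0.819, 0.428, -0.382], [0.388, 0.904, 0.18], [0.422, -0.0, -0.907]]
ft_force: [0.0, 0.3, -1.9]
grip_width: 0.151
finger_force: 97.3
```

```bash
python3 st.py
python3 - <<'E'
from plan import *
scoop_now(); rows(cur(),sc(.032,0,.0753),8)
s=snap('scene','s5')
E
```

```text
11.2333 [ 47.4974  52.4065 -37.0737  90.772   25.8701  72.6349  66.635 ] [ 0.4523 -0.2717  0.0588] 0.15098608586883944 97.27527737617493 [ 0.0169  0.2514 -1.941 ]
[[-0.8195  0.4277 -0.3815]
 [ 0.3877  0.9039  0.1805]
 [ 0.422  -0.     -0.9066]]
handle [11.5  0.  75.3] lip [52.1  0.   3.4] rim [23.1  0.  34.9] heel [7.1 0.  3.3] yaw-tray 0.01 back 0.04 tilt_y -0.0
8 rows: xyz [-0.00232 -0.      -0.00107] a [-0.001  0.005  0.001]  total [-0.0186 -0.     -0.0086] [-0.01  0.04  0.01]
```

Request:
move_arm([
  {"x": -0.0019,"y": 0,"z": -0.00085,"ax": 0,"ay": 0,"az": 0},
  {"x": -0.0019,"y": 0,"z": -0.00085,"ax": 0,"ay": 0,"az": 0},
  {"x": -0.0019,"y": 0,"z": -0.00085,"ax": 0,"ay": 0,"az": 0},
  {"x": -0.0019,"y": 0,"z": -0.00085,"ax": 0,"ay": 0,"az": 0},
  {"x": -0.0019,"y": 0,"z": -0.00088,"ax": 0,"ay": 0,"az": 0},
  {"x": -0.0019,"y": 0,"z": -0.00088,"ax": 0,"ay": 0,"az": 0},
  {"x": -0.0019,"y": 0,"z": -0.00088,"ax": 0,"ay": 0,"az": 0},
  {"x": -0.0019,"y": 0,"z": -0.00088,"ax": 0,"ay": 0,"az": 0},
  {"x": -0.0015,"y": 0,"z": -0.0007,"ax": 0,"ay": 0,"az": 0},
  {"x": 0,"y": 0,"z": 0,"ax": 0,"ay": 0,"az": 0},
])

```text
clock: 12.12
eef_pos: [0.4689, -0.2795, 0.0588]
orientation: [[-0.82, 0.428, -0.381], [0.388, 0.904, 0.18], [0.422, 0.0, -0.907]]
ft_force: [0.7, 0.6, -1.2]
grip_width: 0.147
finger_force: 97.3
```

```bash
python3 st.py
python3 - <<'E'
from plan import *
scoop_now(); s=snap('scene','s6'); w=snap('wrist','w6')
a=cv2.resize(s['img'][290:390,330:450],(720,600),interpolation=2)
cv2.imwrite('pics/v6.png',a[:,:,::-1])
E
```

```text
12.1167 [ 46.7263  53.5969 -36.8071  87.6177  25.9093  74.361   67.2882] [ 0.4689 -0.2795  0.0588] 0.14747684379660708 97.29088425636292 [ 0.7084  0.5757 -1.222 ]
[[-0.8195  0.4277 -0.3814]
 [ 0.3877  0.9039  0.1805]
 [ 0.4219  0.     -0.9066]]
handle [29.9  0.  75.3] lip [70.4  0.   3.3] rim [41.4  0.  34.8] heel [25.4  0.   3.3] yaw-tray 0.01 back 0.04 tilt_y 0.0
```

View pics/v6.png

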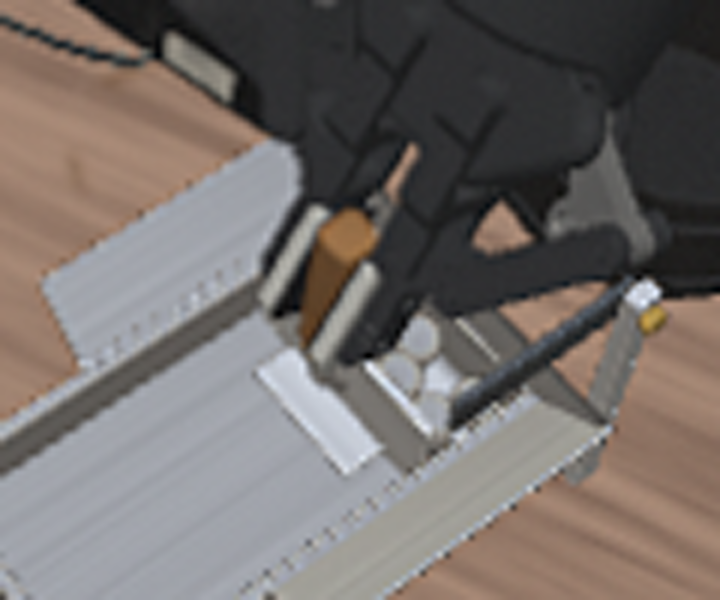

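The crop shows the balls gathered in the scoop at (420,335), (400,375) and (437,410), between the back wall and the far end, with the fingers clear. Next I'll finish the advance and tilt back with the lip held at the far wall.

```bash
cat >> plan.py <<'E'
def lipped(lx,ly,heelz,back):
    t=np.radians(back); R=Rs(0,back); lip=np.array([lx,ly,heelz+.045*np.sin(t)]); h=lip-R@[.0405,0,-.072]; return sc(*h,back)
def mouth(mx,my,mz,back=46):
    h=np.array([mx,my,mz])-Rs(0,back)@[.026,0,-.0556]; return sc(*h,back)
E
python3 - <<'E'
from plan import *
A=cur(); B=lipped(.073,0,.0034,0); rows(A,B,3)
for t in (11.5,23,34.5,46):
    C=lipped(.073,0,.0035,t); rows(B,C,6); B=C
rows(B,mouth(.0405,0,.080),12); print(C[:3,3]);
E
```

```text
3 rows: xyz [-8.6e-04  1.0e-05 -4.3e-04] a [-0.002  0.013  0.002]  total [-0.0026  0.     -0.0013] [-0.01  0.04  0.01]
6 rows: xyz [0.00149 0.      0.00084] a [-0.    -1.917 -0.   ]  total [0.0085 0.     0.0058] [ -0.  -11.5  -0. ]
6 rows: xyz [ 0.00118 -0.       0.00084] a [ 0.    -1.917 -0.   ]  total [ 0.0066 -0.      0.0056] [  0.  -11.5  -0. ]
6 rows: xyz [0.0009  0.      0.00094] a [-0.    -1.917 -0.   ]  total [0.0049 0.     0.0061] [ -0.  -11.5  -0. ]
6 rows: xyz [0.00068 0.      0.00115] a [ 0.    -1.917 -0.   ]  total [0.0035 0.     0.0072] [  0.  -11.5  -0. ]
12 rows: xyz [-0.00046  0.      -0.00368] a [0. 0. 0.]  total [-0.0055  0.     -0.0441] [0. 0. 0.]
[ 0.44845674 -0.26990131  0.03975165]
```

Request:
move_arm([
  {"x": -0.0008,"y": 0,"z": -0.0004,"ax": 0,"ay": 0,"az": 0},
  {"x": -0.0008,"y": 0,"z": -0.0004,"ax": 0,"ay": 0,"az": 0},
  {"x": -0.0006,"y": 0,"z": -0.0003,"ax": 0,"ay": 0,"az": 0},
  {"x": 0,"y": 0,"z": 0,"ax": 0,"ay": 0,"az": 0},
  {"x": 0.00149,"y": 0,"z": 0.00084,"ax": 0,"ay": -1.917,"az": 0},
  {"x": 0.00149,"y": 0,"z": 0.00084,"ax": 0,"ay": -1.917,"az": 0},
  {"x": 0.00149,"y": 0,"z": 0.00084,"ax": 0,"ay": -1.917,"az": 0},
  {"x": 0.00149,"y": 0,"z": 0.00084,"ax": 0,"ay": -1.917,"az": 0},
  {"x": 0.00149,"y": 0,"z": 0.00084,"ax": 0,"ay": -1.917,"az": 0},
  {"x": 0.00149,"y": 0,"z": 0.00084,"ax": 0,"ay": -1.917,"az": 0},
])

```text
clock: 13.05
eef_pos: [0.4616, -0.2762, 0.0574]
orientation: [[-0.879, 0.428, -0.209], [0.416, 0.904, 0.099], [0.231, -0.0, -0.973]]
ft_force: [0.2, -0.4, -2.4]
grip_width: 0.15
finger_force: 97.5
```

```bash
python3 st.py
python3 - <<'E'
from plan import *
scoop_now(); rows(cur(),lipped(.073,0,.0035,23),6)
E
```

```text
13.05 [ 49.6098  47.2936 -37.8589  99.127   29.8756  58.8283  63.4212] [ 0.4616 -0.2762  0.0574] 0.14979281537083927 97.52029180526733 [ 0.2256 -0.375  -2.4021]
[[-0.8795  0.4277 -0.2089]
 [ 0.4161  0.9039  0.0988]
 [ 0.231  -0.0001 -0.9729]]
handle [18.4 -0.1 75.1] lip [72.6 -0.1 12.7] rim [37.8 -0.1 37.7] heel [28.5 -0.1  3.7] yaw-tray 0.01 back 11.64 tilt_y -0.0
6 rows: xyz [1.1e-03 1.0e-05 8.5e-04] a [-1.000e-03 -1.893e+00  1.000e-03]  total [0.0061 0.0001 0.0056] [-0.000e+00 -1.136e+01  1.000e-02]
```

Request:
move_arm([
  {"x": 0.00118,"y": 0,"z": 0.00084,"ax": 0,"ay": -1.917,"az": 0},
  {"x": 0.00118,"y": 0,"z": 0.00084,"ax": 0,"ay": -1.917,"az": 0},
  {"x": 0.00118,"y": 0,"z": 0.00084,"ax": 0,"ay": -1.917,"az": 0},
  {"x": 0.00118,"y": 0,"z": 0.00084,"ax": 0,"ay": -1.917,"az": 0},
  {"x": 0.00118,"y": 0,"z": 0.00084,"ax": 0,"ay": -1.917,"az": 0},
  {"x": 0.00118,"y": 0,"z": 0.00084,"ax": 0,"ay": -1.917,"az": 0},
  {"x": 0.0009,"y": 0,"z": 0.00094,"ax": 0,"ay": -1.917,"az": 0},
  {"x": 0.0009,"y": 0,"z": 0.00094,"ax": 0,"ay": -1.917,"az": 0},
  {"x": 0.0009,"y": 0,"z": 0.00094,"ax": 0,"ay": -1.917,"az": 0},
  {"x": 0.0009,"y": 0,"z": 0.00094,"ax": 0,"ay": -1.917,"az": 0},
  {"x": 0.0009,"y": 0,"z": 0.00094,"ax": 0,"ay": -1.917,"az": 0},
  {"x": 0.0009,"y": 0,"z": 0.00094,"ax": 0,"ay": -1.917,"az": 0},
])

```text
clock: 14.05
eef_pos: [0.4499, -0.2707, 0.0477]
orientation: [[-0.891, 0.428, 0.151], [0.422, 0.904, -0.071], [-0.167, 0.0, -0.986]]
ft_force: [-0.3, -0.8, -3.1]
grip_width: 0.15
finger_force: 97.4
```

Request:
move_arm([
  {"x": 0.00068,"y": 0,"z": 0.00115,"ax": 0,"ay": -1.917,"az": 0},
  {"x": 0.00068,"y": 0,"z": 0.00115,"ax": 0,"ay": -1.917,"az": 0},
  {"x": 0.00068,"y": 0,"z": 0.00115,"ax": 0,"ay": -1.917,"az": 0},
  {"x": 0.00068,"y": 0,"z": 0.00115,"ax": 0,"ay": -1.917,"az": 0},
  {"x": 0.00068,"y": 0,"z": 0.00115,"ax": 0,"ay": -1.917,"az": 0},
  {"x": 0.00068,"y": 0,"z": 0.00115,"ax": 0,"ay": -1.917,"az": 0},
  {"x": 0,"y": 0,"z": 0,"ax": 0,"ay": 0,"az": 0},
  {"x": 0,"y": 0,"z": 0,"ax": 0,"ay": 0,"az": 0},
])

```text
clock: 14.72
eef_pos: [0.4467, -0.2721, 0.0412]
orientation: [[-0.859, 0.43, 0.277], [0.406, 0.903, -0.14], [-0.311, -0.008, -0.95]]
ft_force: [0.8, 0.3, -1.7]
grip_width: 0.148
finger_force: 97.6
```

```bash
python3 st.py
python3 - <<'E'
from plan import *
scoop_now(); snap('scene','s7'); A=lipped(.073,0,.0035,46); B=mouth(.055,0,.060); rows(cur(),B,9); rows(B,mouth(.0405,0,.080),9)
E
```

```text
14.7167 [ 38.4793  35.0508 -17.9345 128.6156  93.9493  10.6913  -2.3929] [ 0.4467 -0.2721  0.0412] 0.14763662841768752 97.57744073867798 [ 0.764   0.3165 -1.6719]
[[-0.8594  0.4296  0.2774]
 [ 0.4062  0.903  -0.1403]
 [-0.3107 -0.0079 -0.9505]]
handle [-6.7 -2.6 58.6] lip [72.1 -3.  33.7] rim [29.4 -2.9 36.8] heel [39.3 -3.2  2.9] yaw-tray -0.11 back 43.1 tilt_y -0.45
9 rows: xyz [-0.00125  0.0003  -0.00211] a [-0.052 -0.322  0.002]  total [-0.0108  0.0026 -0.0192] [-0.47 -2.9   0.02]
9 rows: xyz [ 0.00071  0.      -0.00265] a [0. 0. 0.]  total [ 0.0064  0.     -0.0239] [0. 0. 0.]
```

Request:
move_arm([
  {"x": -0.0006,"y": 0.0004,"z": -0.0019,"ax": 0,"ay": 0,"az": 0},
  {"x": -0.0009,"y": 0.0004,"z": -0.0028,"ax": 0,"ay": 0,"az": 0},
  {"x": -0.0012,"y": 0.0004,"z": -0.0038,"ax": 0,"ay": 0,"az": 0},
  {"x": -0.0012,"y": 0.0004,"z": -0.0038,"ax": 0,"ay": 0,"az": 0},
  {"x": -0.0012,"y": 0.0004,"z": -0.0038,"ax": 0,"ay": 0,"az": 0},
  {"x": -0.0012,"y": 0.0004,"z": -0.0038,"ax": 0,"ay": 0,"az": 0},
  {"x": -0.0009,"y": 0,"z": -0.0028,"ax": 0,"ay": 0,"az": 0},
  {"x": -0.0006,"y": 0,"z": -0.0019,"ax": 0,"ay": 0,"az": 0},
  {"x": 0,"y": 0,"z": 0,"ax": 0,"ay": 0,"az": 0},
  {"x": 0,"y": 0,"z": 0,"ax": 0,"ay": 0,"az": 0},
])

```text
clock: 15.6
eef_pos: [0.4478, -0.2698, 0.0671]
orientation: [[-0.859, 0.43, 0.278], [0.407, 0.903, -0.141], [-0.311, -0.008, -0.95]]
ft_force: [0.3, 0.6, -1.4]
grip_width: 0.145
finger_force: 97.6
```

```bash
python3 st.py
python3 - <<'E'
from plan import *
scoop_now(); s=snap('scene','s8')
rows(cur(),mouth(.050,0,.080,44),8); rows(mouth(.050,0,.080,44),mouth(.0405,0,.080),9)
E
```

```text
15.6 [ 39.2196  31.7631 -19.2431 128.2539  74.6253  11.1797  16.2915] [ 0.4478 -0.2698  0.0671] 0.14523232435518668 97.58196473121643 [ 0.3281  0.6211 -1.447 ]
[[-0.8589  0.4301  0.278 ]
 [ 0.4066  0.9027 -0.1405]
 [-0.3114 -0.0077 -0.9502]]
handle [-6.7 -0.1 84.4] lip [72.1 -0.5 59.5] rim [29.4 -0.3 62.7] heel [39.3 -0.6 28.8] yaw-tray -0.15 back 43.15 tilt_y -0.44
8 rows: xyz [-6.70e-04  2.00e-05 -2.12e-03] a [-0.058 -0.108  0.001]  total [-0.0053  0.0001 -0.017 ] [-0.46 -0.87  0.01]
9 rows: xyz [ 0.00107  0.      -0.00018] a [ 0.    -0.222 -0.   ]  total [ 0.0097  0.     -0.0014] [ 0. -2. -0.]
```

```bash
cat > hm.py <<'E'
from plan import *
np.set_printoptions(linewidth=220,suppress=True)
def cloud(c,lo=(0,0),hi=(640,480)):
    K=c['mtx']; v,u=np.mgrid[lo[1]:hi[1],lo[0]:hi[0]]; d=c['depth'][lo[1]:hi[1],lo[0]:hi[0]].ravel()
    p=cv2.undistortPoints(np.c_[u.ravel(),v.ravel()].astype(float)[:,None],K,np.array([c['k1'],0,0,0,0.]))[:,0]
    P=np.c_[p[:,0]*d,-p[:,1]*d,-d][d>0]; T_=c['world_from_camera']; return P@T_[:3,:3].T+T_[:3,3], c['img'][lo[1]:hi[1],lo[0]:hi[0]].reshape(-1,3)[d>0]
def grid(q,xs,ys,dec=0):
    o=np.full((len(xs)-1,len(ys)-1),np.nan)
    for i in range(len(xs)-1):
        for j in range(len(ys)-1):
            m=(q[:,0]>xs[i])&(q[:,0]<=xs[i+1])&(q[:,1]>ys[j])&(q[:,1]<=ys[j+1])
            if m.any(): o[i,j]=np.percentile(q[m,2],80)
    return o.round(dec)
def tray(P):
    c,s=np.cos(np.radians(TY)),np.sin(np.radians(TY)); d=P[:,:2]-TR; return 1000*np.c_[c*d[:,0]+s*d[:,1],-s*d[:,0]+c*d[:,1],P[:,2]]
def mouthframe(P,C=None):
    C=cur() if C is None else C; R=C[:3,:3]@GR[0].T; h=C[:3,3]-R@GR[1]; m=h+R@[.026,0,-.0556]; Rm=R@Ro.from_euler('y',46,degrees=True).as_matrix()
    return 1000*(P-m)@Rm
E
python3 - <<'E'
from hm import *
c=load('s8'); P,_=cloud(c,(300,250),(480,430))
print('mouth-frame height (rows x rim->lip -22..22, cols y -32..32)'); print(grid(mouthframe(P),np.arange(-26,27,4),np.arange(-36,37,4)))
print('tray floor'); print(grid(tray(P),np.arange(-75,80,6),np.arange(-38,39,5)))
E
```

```text
mouth-frame height (rows x rim->lip -22..22, cols y -32..32)
[[-35.   1.  -1. -59. -47. -59.   1.   1.   1.   0.   1.  nan  nan  nan  nan  nan  nan  nan]
 [-32.   1.   0.  -2. -57.  -1.  -1.   0.   2.   0.   0.   0.   1.  nan  nan  nan  nan  nan]
 [-33.  -4.  -4. -16.  -3. -58.  -5.  -2.  -3.  -3.  -5.  -4.  -4.  -2.  nan  nan  nan  nan]
 [-33.  -6.  -9. -18.  -7. -18.  -9.  -8. -11.  -8.  -7.  -6. -17.  -8.  -7.  -8.  nan  nan]
 [-32.  -6.  -7.  -4.  -4. -13.  -5.  -4.  -3. -10.  -4.  -2.  -3.  -5.  -3.  -3.  -9.  nan]
 [-33.  -6.  -4.   0.  -2.  -4.  -3.  -1.  -1.  -5.  -2.  -0.  -3.  -4.   0.   0.  -2. -16.]
 [-34.  -5.  -3.  -1.  -1. -58.  -3.  -0.   3.  -4.  -0.  -0.   2.  -3.  -1.  -0.  -1.  -8.]
 [-32.  -6.   6.   6.   5. -57. -11.   5.   7.   7.  -8.   5.   6.   6.   4.   9.   8.   4.]
 [-35.   3.   7.   8.   8.  -8.   1.   6.  10.   8.   5.   8.   9.   7.   6.   8.   9.   9.]
 [-31.   0.   8.   9. -55. -58.  -4.   5.   8.   8.   5.   8.   9.   6.   6.   8.   9.   7.]
 [-32.  -1.   5.   7. -58.  -0.  -3.  -0.   5.   7.   0.   4.  nan  nan   2.   4.   5.  nan]
 [-31.   1.   0.
[... 1432 characters left out ...]
 30.  nan   5.   4.   4.   5.   2.  63.  63.  nan  nan  nan  nan  nan  nan]
 [ 30.  64.  63.   6.  61.  63.  64.  64.  63.  63.  63.  60.  nan  nan  nan]
 [ 30.  56.  57.  55.  56.  54.  56.  58.  57.  58.  58.  56.  54.  nan  nan]
 [ 30.  56.  56.  59.  53.  56.  58.  57.  58.  59.  57.  58.  59.  56.  nan]
 [ 29.  56.  59.  61.  58.  59.  61.  60.  60.  62.  61.  60.  62.  60.  52.]
 [ 30.  63.  67.  67.   5.  57.  67.  69.  62.  67.  68.  66.  68.  69.  64.]
 [ 29.  66.  69.  70.  64.  62.  68.  70.  66.  69.  70.  67.  68.  70.  69.]
 [ 29.  60.  67.  68.  61.  60.  65.  68.  62.  65.  nan  65.  67.  69.  61.]
 [ 37.  50.  45.  62.  61.  61.  61.  62.  60.  61.  62.  61.  61.  61.  63.]]
```

The depth map shows all eight balls in the scoop: a row of four in the corner (tops at or below the mouth) and four heaped toward the lip (tops 8–9 mm above it). The tray floor is empty. Next I'll raise and level the scoop.

Run:
```python
from plan import *
A=cur();scoop_now(); B=mouth(.045,.004,.0950,43.15); rows(A,B,12); rows(B,mouth(.045,.004,.0950,46.0),6)
```

```text
handle [-6.8 -0.1 84.2] lip [72.  -0.4 59.4] rim [29.3 -0.3 62.5] heel [39.2 -0.6 28.6] yaw-tray -0.14 back 43.13 tilt_y -0.44
12 rows: xyz [-0.00046  0.00034 -0.00279] a [-0.039 -0.001  0.001]  total [-0.0055  0.0039 -0.0335] [-0.46 -0.02  0.01]
6 rows: xyz [ 0.00017 -0.       0.00039] a [ 0.    -0.475  0.   ]  total [ 0.001  -0.      0.0024] [ 0.   -2.85  0.  ]
```

Request:
move_arm([
  {"x": -0.0003,"y": 0.0003,"z": -0.0012,"ax": -0.05,"ay": 0,"az": 0},
  {"x": -0.0004,"y": 0.0003,"z": -0.0022,"ax": -0.05,"ay": 0,"az": 0},
  {"x": -0.0004,"y": 0.0003,"z": -0.0027,"ax": -0.05,"ay": 0,"az": 0},
  {"x": -0.0004,"y": 0.0003,"z": -0.0027,"ax": -0.05,"ay": 0,"az": 0},
  {"x": -0.0004,"y": 0.0003,"z": -0.0027,"ax": -0.05,"ay": 0,"az": 0},
  {"x": -0.0004,"y": 0.0003,"z": -0.0027,"ax": -0.05,"ay": 0,"az": 0},
  {"x": -0.0004,"y": 0.0003,"z": -0.0022,"ax": -0.05,"ay": 0,"az": 0},
  {"x": -0.0003,"y": 0.0003,"z": -0.0012,"ax": -0.05,"ay": 0,"az": 0},
  {"x": 0,"y": 0,"z": 0,"ax": 0,"ay": 0,"az": 0},
])

```text
clock: 16.4
eef_pos: [0.4465, -0.2665, 0.0849]
orientation: [[-0.859, 0.428, 0.281], [0.406, 0.904, -0.134], [-0.312, -0.001, -0.95]]
ft_force: [0.7, 1.5, -1.9]
grip_width: 0.151
finger_force: 97.6
```

Request:
move_arm([
  {"x": 0.00017,"y": 0,"z": 0.00039,"ax": 0,"ay": -0.475,"az": 0},
  {"x": 0.00017,"y": 0,"z": 0.00039,"ax": 0,"ay": -0.475,"az": 0},
  {"x": 0.00017,"y": 0,"z": 0.00039,"ax": 0,"ay": -0.475,"az": 0},
  {"x": 0.00017,"y": 0,"z": 0.00039,"ax": 0,"ay": -0.475,"az": 0},
  {"x": 0.00017,"y": 0,"z": 0.00039,"ax": 0,"ay": -0.475,"az": 0},
  {"x": 0.00017,"y": 0,"z": 0.00039,"ax": 0,"ay": -0.475,"az": 0},
  {"x": 0,"y": 0,"z": 0,"ax": 0,"ay": 0,"az": 0},
  {"x": 0,"y": 0,"z": 0,"ax": 0,"ay": 0,"az": 0},
  {"x": 0,"y": 0,"z": 0,"ax": 0,"ay": 0,"az": 0},
])

```text
clock: 17.15
eef_pos: [0.4463, -0.2663, 0.0821]
orientation: [[-0.844, 0.428, 0.323], [0.399, 0.904, -0.154], [-0.358, -0.001, -0.934]]
ft_force: [-0.5, -1.0, -2.7]
grip_width: 0.147
finger_force: 97.6
```

```bash
python3 st.py
python3 - <<'E'
from plan import *
scoop_now(); B=mouth(.0405,.0,.0806); rows(cur(),B,6)
E
```

```text
17.15 [ 41.4549  29.8713 -21.9475 130.4413  89.273   11.1923   1.7311] [ 0.4463 -0.2663  0.0821] 0.14670593702209503 97.57675766944885 [-0.4732 -1.0401 -2.6776]
[[-0.8441  0.4278  0.3232]
 [ 0.399   0.9039 -0.1541]
 [-0.358  -0.0012 -0.9337]]
handle [-10.4   2.4  99.1] lip [69.5  2.4 78.2] rim [26.7  2.4 79.2] heel [38.3  2.4 45.8] yaw-tray 0.0 back 45.98 tilt_y -0.07
6 rows: xyz [ 0.00103 -0.0004  -0.00065] a [-0.01  -0.003  0.005]  total [ 0.0062 -0.0024 -0.0039] [-0.06 -0.02  0.03]
```

Request:
move_arm([
  {"x": 0.00103,"y": -0.0004,"z": -0.00065,"ax": 0,"ay": 0,"az": 0},
  {"x": 0.00103,"y": -0.0004,"z": -0.00065,"ax": 0,"ay": 0,"az": 0},
  {"x": 0.00103,"y": -0.0004,"z": -0.00065,"ax": 0,"ay": 0,"az": 0},
  {"x": 0.00103,"y": -0.0004,"z": -0.00065,"ax": 0,"ay": 0,"az": 0},
  {"x": 0.00103,"y": -0.0004,"z": -0.00065,"ax": 0,"ay": 0,"az": 0},
  {"x": 0.00103,"y": -0.0004,"z": -0.00065,"ax": 0,"ay": 0,"az": 0},
  {"x": 0,"y": 0,"z": 0,"ax": 0,"ay": 0,"az": 0},
  {"x": 0,"y": 0,"z": 0,"ax": 0,"ay": 0,"az": 0},
])

```text
clock: 17.82
eef_pos: [0.4387, -0.2654, 0.0836]
orientation: [[-0.844, 0.428, 0.323], [0.399, 0.904, -0.154], [-0.358, -0.001, -0.934]]
ft_force: [0.5, 0.2, -2.2]
grip_width: 0.151
finger_force: 97.6
```

```bash
python3 st.py
python3 - <<'E'
from plan import *
from hm import *
scoop_now(); B=mouth(.0405,-.010,.0806); rows(cur(),B,4)
c=snap('scene','s9'); P,im=cloud(c,(300,230),(480,430)); q=tray(P)
# blade points: dark, near y=-50, z 78..100
m=(q[:,0]>18)&(q[:,0]<75)&(abs(q[:,1]+50)<8)&(q[:,2]>74)&(q[:,2]<105)
b=q[m]; print('blade',len(b),b.min(0).round(1),b.max(0).round(1),np.percentile(b,[5,50,95],axis=0).round(1).tolist())
g=mouthframe(P); print(grid(g,np.arange(-26,27,4),np.arange(-36,37,4)))
k=(abs(g[:,1])<30)&(g[:,0]>15)&(g[:,0]<23);
E
```

```text
17.8167 [ 42.2915  29.3752 -22.4921 131.349   91.0864  11.1904   0.1504] [ 0.4387 -0.2654  0.0836] 0.150742393053951 97.5760567188263 [ 0.4636  0.2007 -2.1567]
[[-0.844   0.4279  0.3233]
 [ 0.3991  0.9038 -0.1543]
 [-0.3583 -0.0012 -0.9336]]
handle [-17.7  -0.1 100.6] lip [62.2 -0.1 79.7] rim [19.4 -0.1 80.7] heel [31.  -0.2 47.3] yaw-tray -0.0 back 45.99 tilt_y -0.07
4 rows: xyz [-0.00003 -0.00247  0.00002] a [-0.017 -0.002  0.005]  total [-0.0001 -0.0099  0.0001] [-0.07 -0.01  0.02]
blade 153 [ 19.9 -49.7  82.6] [ 74.1 -45.7  98.5] [[21.2, -49.5, 84.3], [46.0, -48.7, 94.5], [71.7, -46.5, 97.8]]
[[-53.   1.   0.   0.  -1.   0. -77.   0.   1.  -7.   1.   1.   2.   0.   0.   1.  nan  nan]
 [-52.  -0.   0.  -1. -75.  -1.  -1.  -2.   0.  -0.  -1.   0.   1.   0.  -0.   0.  nan  nan]
 [-51.  -5.  -6.  -5.  -4.  -5. -33.  -5.  -5.  -3.  -3.  -4.  -4.  -3.  -5.  -3.  -3.  nan]
 [-52.  -7.  -9.  -9.  -9. -29.  -9.  -8.  -7.  -9. -18.  -8.  -8.  -9.  -8.  -9.  -7.  -7.]
 [-52.  -7.  -7.  -4.  -3. -76.  -7.  -4.  -5. -11.  -4.  -3.  -5.  -6.  -4.  -4.  -6.  -8.]
 [-52.  -7.  -3.  -1.  -2.  -6.  -2.  -1.  -1.  -4.  -2.  -1.  -1.  -5.  -1.   0.  -1.  -7.]
 [-51.  -8.   0. -16.  -1.  -5.  -1.   0.  -2.  -4.  -2.   0.   4.  -2.   0.  -1.   3.  -8.]
 [-52.  -8.   5.   6.   4. -75.  -5.   4.   7.   6.  -3.   6.   7.   7.   2.   7.   6.   4.]
 [-51.   4.   8.   9.   7.  -9.  -6.   6.   8.   8.   5.   7.   9.   8.   5.   8.   8.   7.]
 [-52.   5.   7.   7.   7. -11.  -6.   4.   8.   8.   5.   7.   9.   6.   6.   9.   9.  nan]
 [-54.  -1.  -0. -60. -76. -46.  -2.  -4.   5.   2.  -1.   2.   6.   0.   5.  -2.  nan  nan]
 [-51.  -1.   0.  -1. -17.   0.   0.   1.   0.   1.  -0.   0.   0.   1.   1.   0.   1.   1.]
 [-53.  nan -77.  nan -75. -76. -77.  -2.  nan  nan  nan  nan  nan  nan  nan  nan  nan  nan]]
```

Request:
move_arm([
  {"x": 0.0001,"y": -0.001,"z": 0,"ax": 0,"ay": 0,"az": 0},
  {"x": 0.0001,"y": -0.002,"z": 0,"ax": 0,"ay": 0,"az": 0},
  {"x": 0.0001,"y": -0.0025,"z": 0,"ax": 0,"ay": 0,"az": 0},
  {"x": 0.0001,"y": -0.0025,"z": 0,"ax": 0,"ay": 0,"az": 0},
  {"x": 0,"y": -0.0025,"z": 0,"ax": 0,"ay": 0,"az": 0},
  {"x": 0,"y": -0.0025,"z": 0,"ax": 0,"ay": 0,"az": 0},
  {"x": 0,"y": -0.0025,"z": 0,"ax": 0,"ay": 0,"az": 0},
  {"x": 0,"y": -0.0025,"z": 0,"ax": 0,"ay": 0,"az": 0},
  {"x": 0,"y": -0.0025,"z": 0,"ax": 0,"ay": 0,"az": 0},
  {"x": 0,"y": -0.0025,"z": 0,"ax": 0,"ay": 0,"az": 0},
])

```text
clock: 18.7
eef_pos: [0.4285, -0.2862, 0.0834]
orientation: [[-0.844, 0.428, 0.323], [0.399, 0.904, -0.154], [-0.358, -0.001, -0.934]]
ft_force: [0.8, 0.8, -1.9]
grip_width: 0.146
finger_force: 97.6
```

```bash
python3 st.py
python3 - <<'E'
from plan import *
scoop_now(); B=mouth(.0402,-.052,.0806); rows(cur(),B,10)
E
```

```text
18.7 [ 46.5463  29.7165 -23.631  130.843   89.0798  10.6137   5.4991] [ 0.4285 -0.2862  0.0834] 0.1458857789919906 97.57000923156738 [ 0.7723  0.7628 -1.9226]
[[-0.844   0.4278  0.3233]
 [ 0.399   0.9039 -0.1544]
 [-0.3583 -0.0013 -0.9336]]
handle [-18.  -23.3 100.4] lip [ 61.9 -23.3  79.6] rim [ 19.1 -23.3  80.6] heel [ 30.7 -23.4  47.2] yaw-tray 0.0 back 46.0 tilt_y -0.07
10 rows: xyz [-2.00e-05 -2.87e-03  0.00e+00] a [-0.007 -0.     0.003]  total [-0.0002 -0.0287  0.    ] [-0.07 -0.    0.03]
```

Request:
move_arm([
  {"x": 0,"y": -0.0025,"z": 0,"ax": 0,"ay": 0,"az": 0},
  {"x": 0,"y": -0.0025,"z": 0,"ax": 0,"ay": 0,"az": 0},
  {"x": 0,"y": -0.0025,"z": 0,"ax": 0,"ay": 0,"az": 0},
  {"x": 0,"y": -0.0025,"z": 0,"ax": 0,"ay": 0,"az": 0},
  {"x": 0,"y": -0.0025,"z": 0,"ax": 0,"ay": 0,"az": 0},
  {"x": 0,"y": -0.0025,"z": 0,"ax": 0,"ay": 0,"az": 0},
  {"x": 0,"y": -0.0025,"z": 0,"ax": 0,"ay": 0,"az": 0},
  {"x": 0,"y": -0.0025,"z": 0,"ax": 0,"ay": 0,"az": 0},
])

```text
clock: 19.37
eef_pos: [0.4199, -0.3043, 0.0835]
orientation: [[-0.844, 0.428, 0.323], [0.399, 0.904, -0.154], [-0.358, -0.001, -0.934]]
ft_force: [0.5, -0.1, -2.3]
grip_width: 0.148
finger_force: 97.6
```

```bash
python3 st.py
python3 - <<'E'
from plan import *
scoop_now(); B=mouth(.0402,-.095,.0806); rows(cur(),B,20)
E
```

```text
19.3667 [ 50.3682  30.1122 -24.8804 130.2094  86.0801  10.3271  11.3825] [ 0.4199 -0.3043  0.0835] 0.1478499546310093 97.57302045822144 [ 0.5173 -0.0562 -2.274 ]
[[-0.8441  0.4278  0.3233]
 [ 0.399   0.9039 -0.1544]
 [-0.3583 -0.0013 -0.9336]]
handle [-18.  -43.3 100.5] lip [ 61.9 -43.3  79.6] rim [ 19.1 -43.3  80.6] heel [ 30.7 -43.4  47.2] yaw-tray 0.0 back 46.0 tilt_y -0.08
20 rows: xyz [-1.00e-05 -2.58e-03  0.00e+00] a [-0.004 -0.     0.001]  total [-0.0001 -0.0517  0.0001] [-0.07 -0.    0.03]
```

Request:
move_arm([
  {"x": 0,"y": -0.0025,"z": 0,"ax": 0,"ay": 0,"az": 0},
  {"x": 0,"y": -0.0025,"z": 0,"ax": 0,"ay": 0,"az": 0},
  {"x": 0,"y": -0.0025,"z": 0,"ax": 0,"ay": 0,"az": 0},
  {"x": 0,"y": -0.0025,"z": 0,"ax": 0,"ay": 0,"az": 0},
  {"x": 0,"y": -0.0025,"z": 0,"ax": 0,"ay": 0,"az": 0},
  {"x": 0,"y": -0.0025,"z": 0,"ax": 0,"ay": 0,"az": 0},
  {"x": 0,"y": -0.0025,"z": 0,"ax": 0,"ay": 0,"az": 0},
  {"x": 0,"y": -0.0025,"z": 0,"ax": 0,"ay": 0,"az": 0},
  {"x": 0,"y": -0.0025,"z": 0,"ax": 0,"ay": 0,"az": 0},
])

```text
clock: 20.12
eef_pos: [0.4103, -0.3247, 0.0835]
orientation: [[-0.844, 0.428, 0.323], [0.399, 0.904, -0.154], [-0.358, -0.001, -0.934]]
ft_force: [0.5, -0.0, -1.3]
grip_width: 0.148
finger_force: 97.6
```

```bash
python3 st.py
python3 - <<'E'
from plan import *
from hm import *
scoop_now(); C=cur(); c=snap('scene','s10'); P,im=cloud(c,(300,230),(480,430)); q=tray(P)
print(grid(mouthframe(P,C),np.arange(-26,27,4),np.arange(-36,37,4)))
print('tray');print(grid(q,np.arange(-75,80,6),np.arange(-38,39,5)))
E
```

```text
20.1167 [ 54.6524  30.6498 -26.3642 129.3395  81.723   10.1634  18.9591] [ 0.4103 -0.3247  0.0835] 0.14815017535182426 97.57025599479675 [ 0.5373 -0.033  -1.3317]
[[-0.8441  0.4278  0.3234]
 [ 0.3989  0.9039 -0.1544]
 [-0.3583 -0.0013 -0.9336]]
handle [-18.  -65.8 100.5] lip [ 61.9 -65.8  79.6] rim [ 19.1 -65.8  80.6] heel [ 30.7 -65.9  47.2] yaw-tray 0.0 back 46.0 tilt_y -0.07
[[-79. -63.  -1.   1.   0.   2.   1.   1.   0.  -2.  -1.  nan  nan  nan  nan  nan  nan  nan]
 [-79.  -1.  -1.  -1.   1.   2.  -0.  -0.  -1.   0.  -0.   0.  nan  nan  nan  nan  nan  nan]
 [-78.  -4.  -5.  -5.  -4.  -5.  -4.  -4.  -4.  -3.  -3.  -3.  nan  nan  nan  nan  nan  nan]
 [-79.  -8.  -9.  -9.  -8.  -8.  -9. -12. -10.  -9.  -7.  -6.  -9.  15.  nan  nan  nan  nan]
 [-79.  -8.  -5.  -5.  -5. -11.  -5.  -5.  -4.  -8.  -5.  -3.  -4.  15.  nan  nan  nan  nan]
 [-79.  -7.  -3.  -1.  -2.  -4.  -6.  -2.  -1.  -2.  -4.  -0.  -2.  16.  -8.  nan  nan  nan]
 [-79.  -8.  -3.  -1.  -1.  -3.  -4.  -1.  -0.  -3.  -4.  -1.  -2.  16. -16.  nan  nan  nan]
 [-78.  -7. -38.  -3.  -4. -10. -11.  -3.  -3.  nan -11.  -4.  -2.  
[... 1371 characters left out ...]
n nan]
 [nan nan nan nan nan nan nan nan nan nan nan nan nan nan nan]
 [nan nan nan nan nan nan nan nan nan nan nan nan nan nan nan]
 [nan nan nan nan nan nan nan nan nan nan nan nan nan nan nan]
 [nan nan nan nan nan nan nan nan nan nan nan nan nan nan nan]
 [nan nan nan nan nan nan nan nan nan nan nan nan nan nan nan]
 [nan nan nan nan nan nan nan nan nan nan nan nan nan nan nan]
 [89. nan nan nan nan nan nan nan nan nan nan nan nan nan nan]
 [90. nan nan nan nan nan nan nan nan nan nan nan nan nan nan]
 [82. 80. nan nan nan nan nan nan nan nan nan nan nan nan nan]
 [nan nan nan nan nan nan nan nan nan nan nan nan nan nan nan]
 [nan nan nan nan nan nan nan nan nan nan nan nan nan nan nan]]
```

The strike is working: the excess is clear over the swept part and the corner row is intact. I'll continue out past the blade.

Request:
move_arm([
  {"x": 0,"y": -0.0025,"z": 0,"ax": 0,"ay": 0,"az": 0},
  {"x": 0,"y": -0.0025,"z": 0,"ax": 0,"ay": 0,"az": 0},
  {"x": 0,"y": -0.0025,"z": 0,"ax": 0,"ay": 0,"az": 0},
  {"x": 0,"y": -0.0025,"z": 0,"ax": 0,"ay": 0,"az": 0},
  {"x": 0,"y": -0.0025,"z": 0,"ax": 0,"ay": 0,"az": 0},
  {"x": 0,"y": -0.0025,"z": 0,"ax": 0,"ay": 0,"az": 0},
  {"x": 0,"y": -0.0025,"z": 0,"ax": 0,"ay": 0,"az": 0},
  {"x": 0,"y": -0.0025,"z": 0,"ax": 0,"ay": 0,"az": 0},
  {"x": 0,"y": -0.0025,"z": 0,"ax": 0,"ay": 0,"az": 0},
  {"x": 0,"y": -0.0025,"z": 0,"ax": 0,"ay": 0,"az": 0},
  {"x": 0,"y": -0.0025,"z": 0,"ax": 0,"ay": 0,"az": 0},
  {"x": 0,"y": -0.0025,"z": 0,"ax": 0,"ay": 0,"az": 0},
])

```text
clock: 21.17
eef_pos: [0.3974, -0.3517, 0.0835]
orientation: [[-0.844, 0.428, 0.323], [0.399, 0.904, -0.154], [-0.358, -0.001, -0.934]]
ft_force: [-0.6, -0.0, -2.4]
grip_width: 0.147
finger_force: 97.6
```

Request:
move_arm([
  {"x": 0,"y": -0.003,"z": 0,"ax": 0,"ay": 0,"az": 0},
  {"x": 0,"y": -0.003,"z": 0,"ax": 0,"ay": 0,"az": 0},
  {"x": 0,"y": -0.002,"z": 0,"ax": 0,"ay": 0,"az": 0},
  {"x": 0,"y": 0,"z": 0,"ax": 0,"ay": 0,"az": 0},
  {"x": 0,"y": 0,"z": 0,"ax": 0,"ay": 0,"az": 0},
])

```text
clock: 21.58
eef_pos: [0.394, -0.3588, 0.0835]
orientation: [[-0.844, 0.428, 0.323], [0.399, 0.904, -0.154], [-0.358, -0.001, -0.934]]
ft_force: [-0.2, 0.1, -2.2]
grip_width: 0.145
finger_force: 97.6
```

```bash
python3 st.py
python3 - <<'E'
from plan import *
from hm import *
scoop_now(); C=cur(); c=snap('scene','s11'); P,im=cloud(c,(280,200),(520,450)); q=tray(P)
print(grid(mouthframe(P,C),np.arange(-26,27,4),np.arange(-36,37,4)))
t=snap('top','t11');print('tray');print(grid(q,np.arange(-75,80,6),np.arange(-66,68,6)))
a=cv2.resize(c['img'][270:420,310:460],(600,600),interpolation=2)
cv2.imwrite('pics/v11.png',a[:,:,::-1])
E
```

```text
21.5833 [ 61.7997  31.7982 -29.0926 127.5208  72.8629  10.4466  33.1134] [ 0.394  -0.3588  0.0835] 0.14516544423151656 97.59341239929199 [-0.2275  0.0744 -2.2295]
[[-0.8439  0.4281  0.3233]
 [ 0.3993  0.9037 -0.1543]
 [-0.3583 -0.0011 -0.9336]]
handle [ -18.1 -103.6  100.5] lip [  61.9 -103.7   79.6] rim [  19.1 -103.7   80.6] heel [  30.6 -103.7   47.2] yaw-tray -0.02 back 45.99 tilt_y -0.06
[[ nan  -1.   1.   1.  -1.   1.   0.   0.  nan  nan  nan  nan  nan  nan  nan  nan  nan  nan]
 [ nan  -0.  -0.  -1.   0.   0.   1.   0.   0.  nan  nan  nan  nan  nan  nan  nan  nan  nan]
 [ nan  -4.  -4.  -4.  -4.  -5.  -4.  -4.  -4.  nan  nan  nan  nan  nan  nan  nan  nan  nan]
 [-78.  -6.  -9.  -8.  -8.  -9.  -8.  -9.  -8. -21.  nan  nan  nan  nan  nan  nan  nan  nan]
 [-79.  -7.  -6.  -5.  -4. -13.  -6.  -4.  -4.  -6.  nan  nan  nan  nan  nan  nan  nan  nan]
 [-79.  -7.  -4.  -1.  -2.  -5.  -4.  -1.  -2.  -3.  -7.  nan  nan  nan  nan  nan  nan  nan]
 [-77.  -8.  -3.  -1.  -2.  -5.  -4.  -1.  -1.  -3. -17.  nan  nan  nan  nan  nan  nan  nan]
 [-77.  -6. -11.  -3.  -4. -11.  -7.  -3.  -3.  nan  
[... 2086 characters left out ...]
n nan nan nan nan nan nan nan nan nan nan nan nan nan nan nan]
 [nan nan nan nan nan nan nan nan nan nan nan nan nan nan nan nan nan nan nan nan nan nan]
 [nan nan nan nan nan nan nan nan nan nan nan nan nan nan nan nan nan nan nan nan nan nan]
 [nan nan nan nan nan nan nan nan nan nan nan nan nan nan nan nan nan nan nan nan nan nan]
 [nan nan nan nan nan nan nan nan nan nan nan nan nan nan nan nan nan nan nan nan nan nan]
 [nan nan nan nan nan nan nan nan nan nan nan nan nan nan nan nan nan nan nan nan nan nan]
 [nan nan nan nan nan nan nan nan nan nan nan nan nan nan nan nan nan nan nan nan nan nan]
 [nan nan nan nan nan nan nan nan nan nan nan nan nan nan nan nan nan nan nan nan nan nan]]
```

```bash
cat >> plan.py <<'E'
BAR=np.array([.607,-.3333])
def dump(back,lipz,off,yaw=TY):
    f=np.array([np.cos(np.radians(yaw)),np.sin(np.radians(yaw))]); lip=np.r_[BAR+off*f,lipz]; h=lip-Rs(yaw,back)@[.0405,0,-.072]; return tool(h,yaw,back,GR)
E
python3 - <<'E'
from plan import *
A=cur(); B=A.copy(); B[2,3]+=.066; rows(A,B,10); 
D=dump(32,.135,-.012); rows(B,D,22); E=dump(12,.078,-.012); rows(D,E,14); print(B[:3,3],D[:3,3],E[:3,3])
F=dump(-24,.066,-.012); rows(E,F,20); print(F[:3,3])
E
```

```text
10 rows: xyz [-2.36e-03 -1.00e-05 -6.16e-03] a [ 0. -0. -0.]  total [-0.0236 -0.0001 -0.0616] [ 0. -0. -0.]
22 rows: xyz [-0.00446  0.00518  0.00081] a [-0.003  0.636  0.001]  total [-0.0952  0.1139  0.0289] [-0.06 13.99  0.03]
14 rows: xyz [-0.00093  0.       0.00242] a [0.    1.429 0.   ]  total [-0.0073  0.      0.0354] [ 0. 20.  0.]
[ 0.39419998 -0.35861656  0.14950843] [ 0.53262469 -0.2980953   0.15652456] [ 0.54311002 -0.30305841  0.12226585]
20 rows: xyz [-0.00128  0.      -0.00157] a [ 0.   1.8 -0. ]  total [-0.0331  0.     -0.0221] [ 0. 36. -0.]
[ 0.57675779 -0.31898519  0.13630648]
```

Request:
move_arm([
  {"x": -0.0012,"y": 0,"z": -0.0031,"ax": 0,"ay": 0,"az": 0},
  {"x": -0.0024,"y": 0,"z": -0.0062,"ax": 0,"ay": 0,"az": 0},
  {"x": -0.0024,"y": 0,"z": -0.0062,"ax": 0,"ay": 0,"az": 0},
  {"x": -0.0024,"y": 0,"z": -0.0062,"ax": 0,"ay": 0,"az": 0},
  {"x": -0.0024,"y": 0,"z": -0.0062,"ax": 0,"ay": 0,"az": 0},
  {"x": -0.0024,"y": 0,"z": -0.0062,"ax": 0,"ay": 0,"az": 0},
  {"x": -0.0024,"y": 0,"z": -0.0062,"ax": 0,"ay": 0,"az": 0},
  {"x": -0.0024,"y": 0,"z": -0.0062,"ax": 0,"ay": 0,"az": 0},
  {"x": -0.0024,"y": 0,"z": -0.0062,"ax": 0,"ay": 0,"az": 0},
  {"x": -0.0024,"y": 0,"z": -0.0062,"ax": 0,"ay": 0,"az": 0},
  {"x": -0.0012,"y": 0,"z": -0.0031,"ax": 0,"ay": 0,"az": 0},
  {"x": 0,"y": 0,"z": 0,"ax": 0,"ay": 0,"az": 0},
])

```text
clock: 22.68
eef_pos: [0.3945, -0.3589, 0.1505]
orientation: [[-0.844, 0.428, 0.324], [0.399, 0.904, -0.155], [-0.359, -0.002, -0.933]]
ft_force: [0.4, -0.3, -1.4]
grip_width: 0.15
finger_force: 97.6
```

```bash
python3 st.py
python3 - <<'E'
from plan import *
from hm import *
scoop_now(); C=cur(); D=dump(32,.135,-.012); rows(C,D,22)
c=snap('scene','s12'); P,im=cloud(c,(280,200),(520,450)); q=tray(P)
print(grid(mouthframe(P,C),np.arange(-26,27,4),np.arange(-36,37,4)))
E
```

```text
22.6833 [ 76.7345  27.7296 -47.7963 124.6226  50.2436  21.4807  55.8163] [ 0.3945 -0.3589  0.1505] 0.14989080067162952 97.60541081428528 [ 0.4492 -0.304  -1.4415]
[[-0.8438  0.4279  0.3238]
 [ 0.3989  0.9038 -0.155 ]
 [-0.3589 -0.0016 -0.9334]]
handle [ -17.6 -103.5  167.5] lip [  62.3 -103.6  146.7] rim [  19.5 -103.6  147.7] heel [  31.1 -103.6  114.3] yaw-tray -0.0 back 46.03 tilt_y -0.09
22 rows: xyz [-0.00443  0.00519  0.00085] a [-0.004  0.638  0.001]  total [-0.0945  0.1141  0.0297] [-0.09 14.03  0.02]
[[-140.   -2.   -1.   -0.   -0.   -1.  -87. -146. -146. -145. -145. -146. -146. -145. -147. -144. -147. -145.]
 [-141.   -1.   -1.   -1.   -0.    0.   -1.   -0.  -88. -146. -146. -146. -146. -146. -146. -145. -145. -145.]
 [-141.  -61.   -5.   -5.   -5.   -4.   -4.   -4.   -6. -145. -146. -147. -147. -146. -146. -146. -146. -146.]
 [-145.   -7.   -9.  -64.  -10.   -8.  -10.   -8.   -8. -146. -145. -146. -146. -146. -146. -145. -146. -147.]
 [-145.   -8.   -6.   -4.   -7.  -13.   -7.   -5.   -5.  -11. -146. -145. -145. -145. -146. -145. -145. -147.]
 [-145.   -7.   -4.   -1.   -2
[... 158 characters left out ...]
7. -146. -146. -146. -146. -146.]
 [-146.   -8.   -5.   -4.   -3.  -39.  -13.   -4.   -3. -146.   -9. -147. -146. -145. -145. -147. -145. -146.]
 [-145.   -6.  -10.  -10.   -9.   -9.  -10.   -9.   -9.  -10.   -9.   -9. -146. -146. -146. -147.   nan   nan]
 [-146.   -4.   -6.   -7.   -7.   -6.   -6.   -6.   -6.   -6.   -6.   -5.   nan   nan -147. -147.   nan   nan]
 [-145.   -3.   -3.   -3.   -2.   -2.   -1.   -3.   -2.   -2.   -2.   -3.   -2.   nan   nan   nan   nan   nan]
 [-147.   -0.   -0.    0.   -0.    0.   -0.   -1.    0.    0.   -0.    1.    0.   nan   nan   nan   nan   nan]
 [-146. -146. -147. -147.   nan   nan   nan   nan   nan   nan   nan   nan   nan   nan   nan   nan   nan   nan]]
```

Run:
```python
from hm import *
c=load('s12'); P,im=cloud(c); print(grid(mouthframe(P),np.arange(-26,27,4),np.arange(-36,37,4)))
q=tray(P); print(grid(q,np.arange(-75,80,6),np.arange(-66,68,6)))
```

```text
[[-140. -140.  -29.   -0.    0.   -1.  -86. -146. -146. -145. -145. -145. -145. -146. -146. -144. -145. -145.]
 [-140.    0.   -0.   -0.    0.    1.    0.    0.  -87. -146. -146. -146. -146. -145. -146. -145. -145. -145.]
 [-141.   -5.   -4.   -6.   -4.   -4.   -4.   -3.   -6. -145. -146. -146. -146. -145. -146. -146. -145. -146.]
 [-145.   -7.   -9.  -64.  -10.   -8.  -20.   -8.   -7. -145. -145. -145. -146. -145. -146. -145. -146. -146.]
 [-145.   -7.   -6.   -4.   -6.  -26.   -9.   -4.   -4.  -11. -146. -145. -145. -145. -145. -145. -145. -146.]
 [-144.   -6.   -3.   -2.   -2.   -4.   -4.   -1.   -1.   -4.   -7. -145. -146. -146. -145. -146. -146. -146.]
 [-144.   -9.   -4.   -1.   -2.   -5.   -5.   -1.   -0.   -3.   -3. -145. -146. -145. -146. -146. -146. -145.]
 [-145.   -8.   -5.   -2.   -3. -144.  -12.   -3.   -3. -145.   -6. -146. -146. -145. -145. -146. -144. -145.]
 [-144.   -6.   -9.   -9.   -9.   -8.  -10.   -9.   -9.   -9.   -8.   -9. -145. -146. -146. -146.   nan   nan]
 [-145.   -4.   -6.   -7.   -6.   -7.   -5.   -6.   -5.   -5.   -5.   -5.   nan   nan -146. -146.   n
[... 3019 characters left out ...]
-812. -813. -813. -815.]
 [  nan   nan   nan   nan   nan   nan   nan   nan   nan   nan   nan   nan   nan   nan   nan   nan -811. -814. -810. -812. -812. -813.]
 [  nan   nan   nan   nan   nan   nan   nan   nan   nan   nan   nan   nan   nan   nan   nan   nan -813. -812. -810. -808. -811. -809.]
 [  nan   nan   nan   nan   nan   nan   nan   nan   nan   nan   nan   nan   nan   nan   nan -815. -811. -809. -812. -811. -812. -808.]
 [  nan   nan   nan   nan   nan   nan   nan   nan   nan   nan   nan   nan   nan   nan -812. -811. -813. -811. -810. -812. -812. -811.]
 [  nan   nan   nan   nan   nan   nan   nan   nan   nan   nan   nan   nan   nan -816. -811. -812. -812. -811. -811. -814. -810. -813.]]
```

Request:
move_arm([
  {"x": -0.0022,"y": 0.0026,"z": 0.0004,"ax": 0,"ay": 0.32,"az": 0},
  {"x": -0.00443,"y": 0.00519,"z": 0.00085,"ax": 0,"ay": 0.638,"az": 0},
  {"x": -0.00443,"y": 0.00519,"z": 0.00085,"ax": 0,"ay": 0.638,"az": 0},
  {"x": -0.00443,"y": 0.00519,"z": 0.00085,"ax": 0,"ay": 0.638,"az": 0},
  {"x": -0.00443,"y": 0.00519,"z": 0.00085,"ax": 0,"ay": 0.638,"az": 0},
  {"x": -0.00443,"y": 0.00519,"z": 0.00085,"ax": 0,"ay": 0.638,"az": 0},
  {"x": -0.00443,"y": 0.00519,"z": 0.00085,"ax": 0,"ay": 0.638,"az": 0},
  {"x": -0.00443,"y": 0.00519,"z": 0.00085,"ax": 0,"ay": 0.638,"az": 0},
  {"x": -0.00443,"y": 0.00519,"z": 0.00085,"ax": 0,"ay": 0.638,"az": 0},
  {"x": -0.00443,"y": 0.00519,"z": 0.00085,"ax": 0,"ay": 0.638,"az": 0},
  {"x": -0.00443,"y": 0.00519,"z": 0.00085,"ax": 0,"ay": 0.638,"az": 0},
  {"x": -0.00443,"y": 0.00519,"z": 0.00085,"ax": 0,"ay": 0.638,"az": 0},
])

```text
clock: 23.73
eef_pos: [0.467, -0.3265, 0.1561]
orientation: [[-0.879, 0.428, 0.212], [0.415, 0.904, -0.102], [-0.235, -0.001, -0.972]]
ft_force: [0.2, -0.6, -1.0]
grip_width: 0.147
finger_force: 97.6
```

Request:
move_arm([
  {"x": -0.00443,"y": 0.00519,"z": 0.00085,"ax": 0,"ay": 0.638,"az": 0},
  {"x": -0.00443,"y": 0.00519,"z": 0.00085,"ax": 0,"ay": 0.638,"az": 0},
  {"x": -0.00443,"y": 0.00519,"z": 0.00085,"ax": 0,"ay": 0.638,"az": 0},
  {"x": -0.00443,"y": 0.00519,"z": 0.00085,"ax": 0,"ay": 0.638,"az": 0},
  {"x": -0.00443,"y": 0.00519,"z": 0.00085,"ax": 0,"ay": 0.638,"az": 0},
  {"x": -0.00443,"y": 0.00519,"z": 0.00085,"ax": 0,"ay": 0.638,"az": 0},
  {"x": -0.00443,"y": 0.00519,"z": 0.00085,"ax": 0,"ay": 0.638,"az": 0},
  {"x": -0.00443,"y": 0.00519,"z": 0.00085,"ax": 0,"ay": 0.638,"az": 0},
  {"x": -0.00443,"y": 0.00519,"z": 0.00085,"ax": 0,"ay": 0.638,"az": 0},
  {"x": -0.0022,"y": 0.0026,"z": 0.0004,"ax": 0,"ay": 0.32,"az": 0},
  {"x": 0,"y": 0,"z": 0,"ax": 0,"ay": 0,"az": 0},
  {"x": 0,"y": 0,"z": 0,"ax": 0,"ay": 0,"az": 0},
])

```text
clock: 24.73
eef_pos: [0.5262, -0.3004, 0.1559]
orientation: [[-0.896, 0.428, 0.119], [0.424, 0.904, -0.058], [-0.132, -0.001, -0.991]]
ft_force: [-0.4, -0.6, -1.4]
grip_width: 0.151
finger_force: 97.6
```

```bash
python3 st.py
python3 - <<'E'
from hm import *
scoop_now(); C=cur(); rows(C,dump(32,.135,-.012),2)
c=snap('scene','s13'); P,im=cloud(c); print(grid(mouthframe(P,C),np.arange(-26,27,4),np.arange(-36,37,4)))
q=tray(P); print(grid(q,np.arange(-15,80,6),np.arange(-42,44,6)))
cv2.imwrite('pics/v13.png',cv2.resize(c['img'][240:420,310:510],(660,594),interpolation=2)[:,:,::-1])
z=q[:,2]; 
w=P[(P[:,2]>.048)&(P[:,2]<.060)&(np.hypot(*(P[:,:2]-BAR).T)<.06)&(np.hypot(*(P[:,:2]-BAR).T)>.035)]
from scipy.optimize import least_squares
r=least_squares(lambda p:np.hypot(w[:,0]-p[0],w[:,1]-p[1])-.047,[*BAR],loss='soft_l1',f_scale=.003); print('barrel',len(w),r.x)
E
```

```text
24.7333 [ 58.4975  37.9674 -50.1201 103.6103  40.4083  49.0451  54.8079] [ 0.5262 -0.3004  0.1559] 0.1510541258126458 97.59023666381836 [-0.4165 -0.6448 -1.4139]
[[-0.8962  0.4276  0.1187]
 [ 0.4237  0.904  -0.0575]
 [-0.1319 -0.0013 -0.9913]]
handle [ 80.5   5.7 173.9] lip [153.4   5.6 135.1] rim [112.    5.6 146. ] heel [115.5   5.6 110.8] yaw-tray 0.02 back 32.58 tilt_y -0.07
2 rows: xyz [-0.00243  0.00244 -0.00001] a [-0.035  0.289  0.013]  total [-0.0049  0.0049  0.    ] [-0.07  0.58  0.03]
[[  nan    1.    1.    0.    0.   -0. -146. -143. -144. -145. -146. -146. -141. -144. -144. -147. -148. -143.]
 [  nan   -4.   nan    1.    0.    1.   nan   nan   nan   nan   nan   nan   nan   nan   nan   nan   nan   nan]
 [  nan   -5.   nan   nan   nan   nan   -8.   nan   nan   nan   nan   nan   nan   nan   nan   nan   nan   nan]
 [  nan   -6.   nan   -8.  -18.  -13.  -26.  -28.  -28.  -28.  -28.   nan   nan   nan   nan   nan   nan   nan]
 [  nan   -7.   -5.   -4.   -3.   -9.  -25.  -17.  -24.  -24.  -26.   nan   nan   nan   nan   nan   nan   nan]
 [  nan   -7.   -5.   -2.   -1.  -22.  -10. 
[... 1277 characters left out ...]
358.]
 [450. 429. 404. 429. 429. 430. 408. 322. 316. 314. 313.  66.   5.  28.]
 [429. 412. 430. 431. 429. 322. 300. 287. 286. 285. 294. 296. 297.  28.]
 [430. 408. 431. 430. 318. 292.  18.  19.  17.  18.  17.  18.  73.  29.]
 [423. 402. 432. 319. 285.   4.   5.   3.   5.   6.   7.  12.  15.  29.]
 [410. 372. 321. 295.   4. 258. 260. 251.   5. 250. 249. 250.   4.  27.]
 [401. 414. 316. 272. 265. 258. 239. 233.   6. 242. 237. 235.   5.  27.]
 [369. 404. 307. 260. 256. 251.   6. 194. 239. 238. 209. 209.   5.  30.]
 [352. 395. 309. 213. 210. 220. 204. 196. 197. 213. 202. 203.   5. 210.]
 [351. 374. 306. 111. 204. 197. 171.  44.  42. 175. 178. 166.  33.  36.]]
barrel 480 [ 0.60715532 -0.33479998]
```

```bash
sed -i 's/^BAR=.*/BAR=np.array([.607,-.3342])/' plan.py
python3 - <<'E'
from plan import *
A=cur(); E=dump(14,.080,-.012); rows(A,E,16); F=dump(-4,.070,-.012); G2=dump(-24,.066,-.012); rows(E,F,10); rows(F,G2,10)
E
```

```text
16 rows: xyz [-0.00101  0.00027  0.0021 ] a [-0.005  1.161  0.   ]  total [-0.0109  0.0044  0.0355] [-0.08 18.58  0.  ]
10 rows: xyz [-0.0013  -0.      -0.00115] a [-0.   1.8  0. ]  total [-0.0144 -0.     -0.0095] [-0. 18.  0.]
10 rows: xyz [-0.00133  0.      -0.00201] a [-0.  2. -0.]  total [-0.0162  0.     -0.0177] [-0. 20. -0.]
```

Request:
move_arm([
  {"x": -0.00101,"y": 0.00027,"z": 0.0021,"ax": 0,"ay": 1.161,"az": 0},
  {"x": -0.00101,"y": 0.00027,"z": 0.0021,"ax": 0,"ay": 1.161,"az": 0},
  {"x": -0.00101,"y": 0.00027,"z": 0.0021,"ax": 0,"ay": 1.161,"az": 0},
  {"x": -0.00101,"y": 0.00027,"z": 0.0021,"ax": 0,"ay": 1.161,"az": 0},
  {"x": -0.00101,"y": 0.00027,"z": 0.0021,"ax": 0,"ay": 1.161,"az": 0},
  {"x": -0.00101,"y": 0.00027,"z": 0.0021,"ax": 0,"ay": 1.161,"az": 0},
  {"x": -0.00101,"y": 0.00027,"z": 0.0021,"ax": 0,"ay": 1.161,"az": 0},
  {"x": -0.00101,"y": 0.00027,"z": 0.0021,"ax": 0,"ay": 1.161,"az": 0},
])

```text
clock: 25.45
eef_pos: [0.5349, -0.303, 0.1397]
orientation: [[-0.903, 0.428, -0.028], [0.428, 0.904, 0.012], [0.03, -0.002, -1.0]]
ft_force: [-0.5, 0.1, -1.5]
grip_width: 0.149
finger_force: 97.6
```

Request:
move_arm([
  {"x": -0.00101,"y": 0.00027,"z": 0.0021,"ax": 0,"ay": 1.161,"az": 0},
  {"x": -0.00101,"y": 0.00027,"z": 0.0021,"ax": 0,"ay": 1.161,"az": 0},
  {"x": -0.00101,"y": 0.00027,"z": 0.0021,"ax": 0,"ay": 1.161,"az": 0},
  {"x": -0.00101,"y": 0.00027,"z": 0.0021,"ax": 0,"ay": 1.161,"az": 0},
  {"x": -0.00101,"y": 0.00027,"z": 0.0021,"ax": 0,"ay": 1.161,"az": 0},
  {"x": -0.00101,"y": 0.00027,"z": 0.0021,"ax": 0,"ay": 1.161,"az": 0},
  {"x": -0.00101,"y": 0.00027,"z": 0.0021,"ax": 0,"ay": 1.161,"az": 0},
  {"x": -0.00101,"y": 0.00027,"z": 0.0021,"ax": 0,"ay": 1.161,"az": 0},
  {"x": 0,"y": 0,"z": 0,"ax": 0,"ay": 0,"az": 0},
  {"x": 0,"y": 0,"z": 0,"ax": 0,"ay": 0,"az": 0},
])

```text
clock: 26.28
eef_pos: [0.5421, -0.3031, 0.1219]
orientation: [[-0.887, 0.428, -0.173], [0.42, 0.904, 0.081], [0.191, -0.001, -0.982]]
ft_force: [0.6, -0.5, -1.6]
grip_width: 0.15
finger_force: 97.6
```

```bash
python3 st.py
python3 - <<'E'
from plan import *
scoop_now(); A=cur(); F=dump(-4,.070,-.012); G2=dump(-24,.066,-.012); rows(A,F,10); rows(F,G2,10)
E
```

```text
26.2833 [ 51.4563  50.0329 -47.616   85.5099  34.0083  71.968   62.1007] [ 0.5421 -0.3031  0.1219] 0.1499650901581086 97.58029103279114 [ 0.6465 -0.484  -1.5634]
[[-0.8872  0.4277 -0.173 ]
 [ 0.42    0.9039  0.0808]
 [ 0.191  -0.001  -0.9816]]
handle [101.9  10.1 139.8] lip [158.6  10.   79.7] rim [122.9  10.1 103.3] heel [115.   10.   68.9] yaw-tray 0.01 back 13.99 tilt_y -0.06
10 rows: xyz [-1.27e-03 -4.00e-05 -1.16e-03] a [-6.000e-03  1.799e+00 -1.000e-03]  total [-0.0142 -0.0004 -0.0097] [-6.000e-02  1.799e+01 -1.000e-02]
10 rows: xyz [-0.00133  0.      -0.00201] a [-0.  2. -0.]  total [-0.0162  0.     -0.0177] [-0. 20. -0.]
```

Request:
move_arm([
  {"x": -0.00128,"y": 0,"z": -0.00116,"ax": 0,"ay": 1.8,"az": 0},
  {"x": -0.00128,"y": 0,"z": -0.00116,"ax": 0,"ay": 1.8,"az": 0},
  {"x": -0.00128,"y": 0,"z": -0.00116,"ax": 0,"ay": 1.8,"az": 0},
  {"x": -0.00128,"y": 0,"z": -0.00116,"ax": 0,"ay": 1.8,"az": 0},
  {"x": -0.00128,"y": 0,"z": -0.00116,"ax": 0,"ay": 1.8,"az": 0},
  {"x": -0.00128,"y": 0,"z": -0.00116,"ax": 0,"ay": 1.8,"az": 0},
  {"x": -0.00128,"y": 0,"z": -0.00116,"ax": 0,"ay": 1.8,"az": 0},
  {"x": -0.00128,"y": 0,"z": -0.00116,"ax": 0,"ay": 1.8,"az": 0},
  {"x": -0.00128,"y": 0,"z": -0.00116,"ax": 0,"ay": 1.8,"az": 0},
  {"x": -0.00128,"y": 0,"z": -0.00116,"ax": 0,"ay": 1.8,"az": 0},
])

```text
clock: 27.12
eef_pos: [0.5564, -0.3102, 0.1294]
orientation: [[-0.79, 0.428, -0.439], [0.375, 0.904, 0.206], [0.485, -0.001, -0.874]]
ft_force: [-0.2, -0.1, -1.8]
grip_width: 0.149
finger_force: 97.6
```

Request:
move_arm([
  {"x": -0.00133,"y": 0,"z": -0.002,"ax": 0,"ay": 2,"az": 0},
  {"x": -0.00133,"y": 0,"z": -0.002,"ax": 0,"ay": 2,"az": 0},
  {"x": -0.00133,"y": 0,"z": -0.002,"ax": 0,"ay": 2,"az": 0},
  {"x": -0.00133,"y": 0,"z": -0.002,"ax": 0,"ay": 2,"az": 0},
  {"x": -0.00133,"y": 0,"z": -0.002,"ax": 0,"ay": 2,"az": 0},
  {"x": -0.00133,"y": 0,"z": -0.002,"ax": 0,"ay": 2,"az": 0},
  {"x": -0.00133,"y": 0,"z": -0.002,"ax": 0,"ay": 2,"az": 0},
  {"x": -0.00133,"y": 0,"z": -0.002,"ax": 0,"ay": 2,"az": 0},
  {"x": -0.00133,"y": 0,"z": -0.002,"ax": 0,"ay": 2,"az": 0},
  {"x": -0.00133,"y": 0,"z": -0.002,"ax": 0,"ay": 2,"az": 0},
  {"x": 0,"y": 0,"z": 0,"ax": 0,"ay": 0,"az": 0},
  {"x": 0,"y": 0,"z": 0,"ax": 0,"ay": 0,"az": 0},
])

```text
clock: 28.12
eef_pos: [0.5562, -0.3121, 0.1223]
orientation: [[-0.633, 0.425, -0.647], [0.299, 0.905, 0.302], [0.714, -0.003, -0.7]]
ft_force: [-1.8, -1.1, 13.7]
grip_width: 0.149
finger_force: 98.7
```

Request:
move_arm([
  {"x": 0,"y": 0,"z": 0,"ax": 0,"ay": 0,"az": 0},
  {"x": 0,"y": 0,"z": 0,"ax": 0,"ay": 0,"az": 0},
  {"x": 0,"y": 0,"z": 0,"ax": 0,"ay": 0,"az": 0},
  {"x": 0,"y": 0,"z": 0,"ax": 0,"ay": 0,"az": 0},
  {"x": 0,"y": 0,"z": 0,"ax": 0,"ay": 0,"az": 0},
  {"x": 0,"y": 0,"z": 0,"ax": 0,"ay": 0,"az": 0},
  {"x": 0,"y": 0,"z": 0,"ax": 0,"ay": 0,"az": 0},
  {"x": 0,"y": 0,"z": 0,"ax": 0,"ay": 0,"az": 0},
])

```text
clock: 28.78
eef_pos: [0.556, -0.3122, 0.1223]
orientation: [[-0.633, 0.426, -0.646], [0.298, 0.905, 0.304], [0.714, -0.0, -0.7]]
ft_force: [-0.9, -0.6, 12.9]
grip_width: 0.145
finger_force: 98.7
```

```bash
python3 st.py
python3 - <<'E'
from plan import *
scoop_now(); A=cur(); 
B=A.copy(); B[2,3]+=.06; rows(A,B,8)
h0=np.array([.4474,-.0845,.072]); f=h0+[0,0,.09]; 
M=tool([.50,-.20,.175],-40,0,GR); rows(B,M,14); N=tool(f,-56.3,0,GR); rows(M,N,12)
E
```

```text
28.7833 [ 23.9024  66.9492   1.1582  47.8824  -1.4385 110.7488  89.6474] [ 0.556  -0.3122  0.1223] 0.14536524571143553 98.72400641441345 [-0.9012 -0.6347 12.8788]
[[-0.6333  0.4259 -0.6462]
 [ 0.2983  0.9048  0.304 ]
 [ 0.7141 -0.0002 -0.7   ]]
handle [127.9   7.8 135. ] lip [140.5   7.8  53.4] rim [124.5   7.8  93.1] heel [98.4  7.7 69.2] yaw-tray 0.12 back -20.57 tilt_y -0.01
8 rows: xyz [ 0.00536 -0.      -0.00525] a [-0. -0. -0.]  total [ 0.0428 -0.     -0.042 ] [-0. -0. -0.]
14 rows: xyz [0.0057  0.00478 0.00621] a [-0.614 -1.461  0.867]  total [0.0572 0.0797 0.0923] [ -8.6  -20.46  12.13]
12 rows: xyz [0.00868 0.00347 0.00525] a [-0.574 -0.     1.231]  total [0.098  0.0568 0.0601] [-6.89 -0.   14.77]
```

Run:
```python
from plan import *
A=cur(); R=A[:3,:3]@GR[0].T; h=A[:3,3]-R@GR[1]; lip=h+R@[.0405,0,-.072]
S=Rs(TY,-12); l=lip+[0,0,.045]; B=tool(l-S@[.0405,0,-.072],TY,-12,GR); rows(A,B,10); 
S=Rs(TY,0); l=lip+[0,0,.08]; C=tool(l-S@[.0405,0,-.072],TY,0,GR); rows(B,C,10)
c=snap('scene','s14')
```

```text
10 rows: xyz [ 0.00344  0.      -0.00235] a [-0.009 -0.857  0.008]  total [ 0.0358  0.0001 -0.0212] [-0.09 -8.57  0.08]
10 rows: xyz [ 0.00245 -0.      -0.00157] a [-0.  -1.2  0. ]  total [ 0.0258 -0.     -0.0133] [ -0. -12.   0.]
```

Request:
move_arm([
  {"x": 0.00344,"y": 0,"z": -0.00235,"ax": 0,"ay": -0.4,"az": 0},
  {"x": 0.00344,"y": 0,"z": -0.00235,"ax": 0,"ay": -0.857,"az": 0},
  {"x": 0.00344,"y": 0,"z": -0.00235,"ax": 0,"ay": -0.857,"az": 0},
  {"x": 0.00344,"y": 0,"z": -0.00235,"ax": 0,"ay": -0.857,"az": 0},
  {"x": 0.00344,"y": 0,"z": -0.00235,"ax": 0,"ay": -0.857,"az": 0},
  {"x": 0.00344,"y": 0,"z": -0.00235,"ax": 0,"ay": -0.857,"az": 0},
  {"x": 0.00344,"y": 0,"z": -0.00235,"ax": 0,"ay": -0.857,"az": 0},
  {"x": 0.00344,"y": 0,"z": -0.00235,"ax": 0,"ay": -0.857,"az": 0},
  {"x": 0.00344,"y": 0,"z": -0.00235,"ax": 0,"ay": -0.857,"az": 0},
  {"x": 0.00344,"y": 0,"z": -0.00235,"ax": 0,"ay": -0.857,"az": 0},
  {"x": 0,"y": 0,"z": 0,"ax": 0,"ay": 0,"az": 0},
])

```text
clock: 29.75
eef_pos: [0.5473, -0.308, 0.1626]
orientation: [[-0.719, 0.426, -0.549], [0.339, 0.905, 0.258], [0.606, -0.0, -0.795]]
ft_force: [0.7, -0.2, 0.2]
grip_width: 0.15
finger_force: 97.5
```

```bash
python3 st.py
python3 - <<'E'
from hm import *
scoop_now(); A=cur(); c=snap('scene','s15'); t=snap('top','t15'); w=snap('wrist','w15')
for n,k in(('scene',c),('top',t)):
    P,im=cloud(k); q=P[:,:2]-BAR; 
    print(n,grid(np.c_[1000*q,1000*P[:,2]],np.arange(-54,55,6),np.arange(-54,55,6)))
rows(A,tool([.50,-.20,.18],-40,0,GR),14)
E
```

```text
29.75 [ 23.8701  57.2972   0.8889  58.5938  -1.1147 101.4346  89.5399] [ 0.5473 -0.308   0.1626] 0.15034659543091627 97.46768832206726 [ 0.6969 -0.1599  0.2021]
[[-0.7194  0.4258 -0.5487]
 [ 0.3389  0.9048  0.2579]
 [ 0.6063 -0.0004 -0.7952]]
handle [116.3   7.9 177.1] lip [140.5   7.9  98.1] rim [118.9   7.9 135. ] heel [ 96.6   7.8 107.7] yaw-tray 0.13 back -12.32 tilt_y -0.02
scene [[   3.    2.    4.  516.  531.  542.  549.  463.  213.  202.  204.  199.  200.  200.  188.  186.  176.    2.]
 [   3.  243.  500.  516.  532.  466.  461.  456.  211.  214.  210.  167.   54.  203.  194.  183.  181.    3.]
 [ 240.  246.  506.  520.  468.  543.  549.  554.  450.  230.  228.   56.   56.   55.  205.  197.  134.  125.]
 [ 237.  494.  510.  525.  536.  543.  549.  449.  239.  239.  236. -815. -812.  217.  211.  208.    3.  135.]
 [ 236.  499.  513.  527.  534.  452.  445.  255.  252.  250.  235.  232.  234.  231.  228.  209.  211.  212.]
 [ 487.  501.  520.  527.  534.  448.  288.  286.  286.  256.  240.  237.  242.  239.  236.  211.  215.  217.]
 [ 493.  510.  523.  527.  444.  291.  294.  2
[... 2382 characters left out ...]
33. 529. 523. 509. 495.]
 [512. 519. 523. 527. 530. 532. 534. 536. 536. 535. 535. 533. 531. 527. 523. 516. 499. 238.]
 [513. 518. 521. 525. 528. 530. 532. 533. 533. 533. 531. 529. 526. 522. 518. 508. 495. 234.]
 [512. 516. 520. 523. 526. 528. 529. 530. 530. 529. 527. 525. 521. 518. 511. 496.   1.   3.]
 [510. 515. 518. 521. 523. 525. 527. 527. 527. 525. 523. 520. 515. 511. 502. 486.   3.   3.]
 [510. 514. 516. 519. 521. 523. 523. 524. 524. 521. 518. 514. 510. 505. 493.   3.   3.   3.]
 [509. 512. 515. 517. 519. 520. 520. 520. 519. 517. 513. 510. 504. 496. 483.   4.   3.   2.]]
14 rows: xyz [0.00647 0.00483 0.00388] a [-0.549 -0.875  0.905]  total [0.0771 0.0796 0.0576] [ -7.69 -12.25  12.67]
```

Request:
move_arm([
  {"x": 0.00647,"y": 0.00483,"z": 0.00388,"ax": -0.549,"ay": -0.875,"az": 0.905},
  {"x": 0.00647,"y": 0.00483,"z": 0.00388,"ax": -0.549,"ay": -0.875,"az": 0.905},
  {"x": 0.00647,"y": 0.00483,"z": 0.00388,"ax": -0.549,"ay": -0.875,"az": 0.905},
  {"x": 0.00647,"y": 0.00483,"z": 0.00388,"ax": -0.549,"ay": -0.875,"az": 0.905},
  {"x": 0.00647,"y": 0.00483,"z": 0.00388,"ax": -0.549,"ay": -0.875,"az": 0.905},
  {"x": 0.00647,"y": 0.00483,"z": 0.00388,"ax": -0.549,"ay": -0.875,"az": 0.905},
  {"x": 0.00647,"y": 0.00483,"z": 0.00388,"ax": -0.549,"ay": -0.875,"az": 0.905},
])

```text
clock: 30.48
eef_pos: [0.5167, -0.2528, 0.164]
orientation: [[-0.717, 0.539, -0.442], [0.464, 0.842, 0.275], [0.52, -0.008, -0.854]]
ft_force: [1.3, 0.9, -2.0]
grip_width: 0.147
finger_force: 97.5
```

Request:
move_arm([
  {"x": 0.00647,"y": 0.00483,"z": 0.00388,"ax": -0.549,"ay": -0.875,"az": 0.905},
  {"x": 0.00647,"y": 0.00483,"z": 0.00388,"ax": -0.549,"ay": -0.875,"az": 0.905},
  {"x": 0.00647,"y": 0.00483,"z": 0.00388,"ax": -0.549,"ay": -0.875,"az": 0.905},
  {"x": 0.00647,"y": 0.00483,"z": 0.00388,"ax": -0.549,"ay": -0.875,"az": 0.905},
  {"x": 0.00647,"y": 0.00483,"z": 0.00388,"ax": -0.549,"ay": -0.875,"az": 0.905},
  {"x": 0.00647,"y": 0.00483,"z": 0.00388,"ax": -0.549,"ay": -0.875,"az": 0.905},
  {"x": 0.00647,"y": 0.00483,"z": 0.00388,"ax": -0.549,"ay": -0.875,"az": 0.905},
  {"x": 0,"y": 0,"z": 0,"ax": 0,"ay": 0,"az": 0},
])

```text
clock: 31.15
eef_pos: [0.4934, -0.1935, 0.1622]
orientation: [[-0.693, 0.643, -0.327], [0.582, 0.766, 0.273], [0.426, -0.001, -0.905]]
ft_force: [0.1, 0.3, -0.4]
grip_width: 0.15
finger_force: 97.5
```

```bash
python3 st.py
python3 - <<'E'
from hm import *
scoop_now(); A=cur(); c=snap('scene','s16')
rows(A,tool([.4474,-.0845,.092],-56.3,0,GR),18)
P,im=cloud(c); q=P[:,:2]-BAR; m=np.hypot(*q.T)<.04; print(m.sum()); print(grid(np.c_[1000*q,1000*P[:,2]],np.arange(-54,55,6),np.arange(-54,55,6)))
q=tray(P); g=im.astype(int)
print(grid(q,np.arange(-15,80,6),np.arange(-42,44,6)))
E
```

```text
31.15 [19.8211 39.6632  0.4882 90.157  -8.8819 74.2742 74.5134] [ 0.4934 -0.1935  0.1622] 0.14980723462852907 97.45138764381409 [ 0.0851  0.2972 -0.4188]
[[-0.6932  0.6425 -0.3266]
 [ 0.5815  0.7663  0.2733]
 [ 0.4258 -0.0005 -0.9048]]
handle [ 15.1  86.3 178.7] lip [ 54.   76.1 106.5] rim [ 26.1  83.4 138.1] heel [ 10.5  87.5 106.7] yaw-tray -14.65 back -0.2 tilt_y -0.03
18 rows: xyz [0.00398 0.00226 0.00718] a [-0.386 -0.011  0.82 ]  total [0.0651 0.0562 0.1264] [-6.95 -0.2  14.77]
2293
[[   2.    2.    2.    3.    2. -810.   38.   44.   44.  473.  516.  501.  423.  538.  400.  370.  327.    3.]
 [   3.    2.    3.    3.   27.   47.   50.   51.   56.  483.  513.  412.  408.  399.  391.  360.    3.    2.]
 [   2.    3.    3.   44.   47.   55.   55. -812.  480.  513.  503.  413.  404.   56.  367.    2.    3.    3.]
 [   3.    2.   45.   54.   56. -293. -813.  477.  483.  514.  416.  406. -814.  386.   55.   43.    3.    3.]
 [   2.   42.   54.   56.   nan   nan   nan  479.  505.  509.  411.  404.   nan   nan   57.   55.   22.    3.]
 [   3.   50.   56.   nan   nan   nan  469.  480.  
[... 1788 characters left out ...]
. 556. 532. 519. 512. 506. 500. 496. 246.]
 [ 31.  29.   4.   4.  12. 565. 570. 527. 515. 507. 500. 496. 492. 490.]
 [ 30.  29.   4.  13.  18. 556. 565. 523. 510. 502. 496. 490. 486. 254.]
 [ 30.  28.   4.  15.  18. 437. 563. 519. 507. 498. 491. 487. 482. 268.]
 [ 32.  29.   6.   5.   4.   5. 561. 517. 503. 494. 487. 483. 480. 316.]
 [ 30.  29.   4.   5.   4.   4. 556. 513. 496. 489. 483. 478. 474. 297.]
 [ 30.  29.   5.   4.   5.   5. 548. 507. 485. 479. 477. 474. 469. 352.]
 [ 31.  29.   3.   4.   5.   5. 541. 557. 460. 461. 462. 417. 360. 365.]
 [ 32.  29.   4.   3.   3.   5. 535. 551. 565. 452. 451. 353. 375. 383.]
 [ 41.  33.  41.  41.  35.  36. 529. 540. 559.  40.  39. 360. 387. 397.]]
```

The barrel is upright with balls visible inside. Now I'll put the scoop back where it stood.

Request:
move_arm([
  {"x": 0.00398,"y": 0.00226,"z": 0.00718,"ax": -0.386,"ay": -0.01,"az": 0.82},
  {"x": 0.00398,"y": 0.00226,"z": 0.00718,"ax": -0.386,"ay": -0.01,"az": 0.82},
  {"x": 0.00398,"y": 0.00226,"z": 0.00718,"ax": -0.386,"ay": -0.01,"az": 0.82},
  {"x": 0.00398,"y": 0.00226,"z": 0.00718,"ax": -0.386,"ay": -0.01,"az": 0.82},
  {"x": 0.00398,"y": 0.00226,"z": 0.00718,"ax": -0.386,"ay": -0.01,"az": 0.82},
  {"x": 0.00398,"y": 0.00226,"z": 0.00718,"ax": -0.386,"ay": -0.01,"az": 0.82},
  {"x": 0.00398,"y": 0.00226,"z": 0.00718,"ax": -0.386,"ay": -0.01,"az": 0.82},
  {"x": 0.00398,"y": 0.00226,"z": 0.00718,"ax": -0.386,"ay": -0.01,"az": 0.82},
  {"x": 0.00398,"y": 0.00226,"z": 0.00718,"ax": -0.386,"ay": -0.01,"az": 0.82},
])

```text
clock: 31.95
eef_pos: [0.4643, -0.1383, 0.1184]
orientation: [[-0.603, 0.746, -0.283], [0.676, 0.666, 0.316], [0.424, -0.001, -0.906]]
ft_force: [0.1, 0.2, -1.8]
grip_width: 0.149
finger_force: 97.5
```

Request:
move_arm([
  {"x": 0.00398,"y": 0.00226,"z": 0.00718,"ax": -0.386,"ay": -0.01,"az": 0.82},
  {"x": 0.00398,"y": 0.00226,"z": 0.00718,"ax": -0.386,"ay": -0.01,"az": 0.82},
  {"x": 0.00398,"y": 0.00226,"z": 0.00718,"ax": -0.386,"ay": -0.01,"az": 0.82},
  {"x": 0.00398,"y": 0.00226,"z": 0.00718,"ax": -0.386,"ay": -0.01,"az": 0.82},
  {"x": 0.00398,"y": 0.00226,"z": 0.00718,"ax": -0.386,"ay": -0.01,"az": 0.82},
  {"x": 0.00398,"y": 0.00226,"z": 0.00718,"ax": -0.386,"ay": -0.01,"az": 0.82},
  {"x": 0.00398,"y": 0.00226,"z": 0.00718,"ax": -0.386,"ay": -0.01,"az": 0.82},
  {"x": 0.00398,"y": 0.00226,"z": 0.00718,"ax": -0.386,"ay": -0.01,"az": 0.82},
  {"x": 0,"y": 0,"z": 0,"ax": 0,"ay": 0,"az": 0},
  {"x": 0,"y": 0,"z": 0,"ax": 0,"ay": 0,"az": 0},
])

```text
clock: 32.78
eef_pos: [0.4454, -0.086, 0.0802]
orientation: [[-0.515, 0.823, -0.241], [0.746, 0.568, 0.348], [0.423, -0.0, -0.906]]
ft_force: [-0.1, -0.1, -1.1]
grip_width: 0.148
finger_force: 97.4
```

```bash
python3 st.py
python3 - <<'E'
from hm import *
scoop_now(); A=cur(); B=tool([.4474,-.0845,.0725],-56.3,0,GR); rows(A,B,8); c=snap('scene','s17'); P,im=cloud(c)
# sole lowest height check: points of scoop lip
R=A[:3,:3]@GR[0].T; h=A[:3,3]-R@GR[1]; q=1000*(P-h)@R
m=(abs(q[:,0]-30)<13)&(abs(q[:,1])<35)&(q[:,2]<-50)&(q[:,2]>-85); s=q[m]; print(len(s)); print(grid(s,np.arange(12,50,5),np.arange(-35,36,10)))
q=tray(P); g=np.arange(-42,44,6)
print(grid(q,np.arange(-75,80,6),g))
q=P[:,:2]-BAR; print(grid(np.c_[1000*q,1000*P[:,2]],np.arange(-54,55,6),np.arange(-54,55,6)))
E
```

```text
32.7833 [ 15.7321  38.8662  -1.2509 108.6507 -19.0651  53.4891  63.4836] [ 0.4454 -0.086   0.0802] 0.14808109325419677 97.42851734161377 [-0.1134 -0.1473 -1.0871]
[[-0.5147  0.8229 -0.2405]
 [ 0.7459  0.5681  0.3477]
 [ 0.4228 -0.0004 -0.9062]]
handle [-75.2 161.   96.7] lip [-40.2 140.7  24.7] rim [-65.3 155.2  56.2] heel [-79.1 163.2  24.7] yaw-tray -30.05 back -0.01 tilt_y -0.02
8 rows: xyz [-0.00039  0.00033  0.00316] a [-0.051 -0.001  0.103]  total [-0.0032  0.0027  0.0252] [-0.41 -0.01  0.82]
381
[[ nan  nan  nan  nan  nan  nan  nan]
 [-59. -67. -66. -65. -66. -66. -66.]
 [-64. -66. -67. -67. -67. -67. -67.]
 [-66. -66. -66. -67. -67. -68. -67.]
 [-66. -68. -67. -67. -67. -68. -68.]
 [-67. -69. -67. -68. -68. -68. -67.]
 [ nan  nan  nan  nan  nan  nan  nan]]
[[ 22.  28.   5.  nan  nan   6.   5.  nan  nan  nan 577. 543. 514. 497.]
 [ 22.  29.   4.   4.   5.   4.   5.   4.   5.   5. 571. 567. 508. 490.]
 [ 20.  29.   4.   4.   4.   4.   4.   4.   4.   4. 547. 568. 504. 484.]
 [ 23.  29.   4.   4.   4.   4.   5.   5.   4.   5.   5. 562. 503. 477.]
 [ 20.  29.   3.   4.   5.   4.  
[... 2799 characters left out ...]
8.    8.    8.   47.   56.   -0.]
 [   2.   56.   47.    8.   nan    6.   20.   19.   19.   21.   19.   15.   11.    8.    8.   50.   56.   nan]
 [  nan   57.   54.   36.    7.    8.    7.   nan   20.   22.   19.   21.   21.    8.   45.   55.   54.   nan]
 [   1.   nan   56.   51.   40.    8.    8.    7.    8.   nan   21.   22.   21.   48.   53.   57.   nan   nan]
 [   2.   nan   nan   56.   52.   47.   37.    9.    9.    8.    8.   53.   49.   55.   56.   nan   nan   nan]
 [   0.   nan   nan   nan   57.   55.   51.   48.   49.   48.   49.   52.   56.   56.   nan   nan   nan   nan]
 [   1.   nan   nan   nan   nan   54.   55.   56.   56.   56.   56.   nan   nan   nan   nan   nan   nan   nan]]
```

Four balls sit in the barrel and four in the tray. I'll lower the scoop and release it.

Request:
move_arm([
  {"x": -0.0004,"y": 0.0003,"z": 0.0032,"ax": -0.05,"ay": 0,"az": 0.1},
  {"x": -0.0004,"y": 0.0003,"z": 0.0032,"ax": -0.05,"ay": 0,"az": 0.1},
  {"x": -0.0004,"y": 0.0003,"z": 0.0032,"ax": -0.05,"ay": 0,"az": 0.1},
  {"x": -0.0004,"y": 0.0003,"z": 0.0032,"ax": -0.05,"ay": 0,"az": 0.1},
  {"x": -0.0004,"y": 0.0003,"z": 0.0032,"ax": -0.05,"ay": 0,"az": 0.1},
  {"x": -0.0004,"y": 0.0003,"z": 0.0032,"ax": -0.05,"ay": 0,"az": 0.1},
  {"x": 0,"y": 0,"z": 0,"ax": 0,"ay": 0,"az": 0},
  {"x": 0,"y": 0,"z": 0,"ax": 0,"ay": 0,"az": 0},
])

```text
clock: 33.5
eef_pos: [0.4436, -0.0803, 0.0618]
orientation: [[-0.506, 0.83, -0.236], [0.752, 0.558, 0.351], [0.423, -0.0, -0.906]]
ft_force: [-0.6, -1.2, -0.6]
grip_width: 0.145
finger_force: 97.4
```

```bash
python3 st.py|head -1
python3 - <<'E'
from plan import *
scoop_now(); A=cur(); B=A.copy(); R=A[:3,:3]@GR[0].T; h=A[:3,3]-R@GR[1]; print(h); B[2,3]-=h[2]-.0722; rows(A,B,3)
E
```

```text
33.5 [ 15.6551  40.3795  -1.6862 109.5945 -19.877   50.8749  63.5666] [ 0.4436 -0.0803  0.0618] 0.1447334230289254 97.44033336639404 [-0.6019 -1.1666 -0.5676]
handle [-79.3 165.3  78.3] lip [-44.5 144.6   6.3] rim [-69.4 159.5  37.8] heel [-83.2 167.6   6.3] yaw-tray -30.73 back -0.01 tilt_y -0.0
[ 0.44786002 -0.08668867  0.07827159]
3 rows: xyz [-0.00086  0.       0.00183] a [-0. -0.  0.]  total [-0.0026  0.      0.0055] [-0. -0.  0.]
```

Request:
move_arm([
  {"x": -0.00086,"y": 0,"z": 0.00183,"ax": 0,"ay": 0,"az": 0},
  {"x": -0.00086,"y": 0,"z": 0.00183,"ax": 0,"ay": 0,"az": 0},
  {"x": -0.00086,"y": 0,"z": 0.00183,"ax": 0,"ay": 0,"az": 0},
  {"x": 0,"y": 0,"z": 0,"ax": 0,"ay": 0,"az": 0},
  {"x": 0,"y": 0,"z": 0,"ax": 0,"ay": 0,"az": 0},
])

```text
clock: 33.92
eef_pos: [0.4436, -0.0803, 0.0558]
orientation: [[-0.506, 0.83, -0.236], [0.752, 0.558, 0.351], [0.423, 0.0, -0.906]]
ft_force: [-0.5, -0.9, -0.9]
grip_width: 0.146
finger_force: 97.4
```

```bash
python3 st.py|head -1; python3 -c "
from plan import *
scoop_now()"
```

```text
33.9167 [ 15.7279  40.9772  -1.7849 109.6455 -19.9662  50.2371  63.7789] [ 0.4436 -0.0803  0.0558] 0.14580362294720248 97.44017601013184 [-0.5379 -0.8509 -0.9103]
handle [-79.3 165.3  72.3] lip [-44.4 144.6   0.3] rim [-69.4 159.5  31.8] heel [-83.1 167.6   0.3] yaw-tray -30.73 back 0.0 tilt_y 0.0
```

Request:
move_arm([
  {"x": 0,"y": 0,"z": 0,"ax": 0,"ay": 0,"az": 0},
  {"x": 0,"y": 0,"z": 0,"ax": 0,"ay": 0,"az": 0},
  {"x": 0,"y": 0,"z": 0,"ax": 0,"ay": 0,"az": 0},
  {"x": 0,"y": 0,"z": 0,"ax": 0,"ay": 0,"az": 0},
], force=20)

```text
clock: 34.25
eef_pos: [0.4437, -0.0803, 0.0559]
orientation: [[-0.506, 0.83, -0.236], [0.752, 0.558, 0.351], [0.422, 0.0, -0.906]]
ft_force: [-0.2, -0.1, -0.6]
grip_width: 0.149
finger_force: 97.4
```

Request:
move_arm([
  {"x": 0,"y": 0,"z": 0,"ax": 0,"ay": 0,"az": 0},
  {"x": 0,"y": 0,"z": 0,"ax": 0,"ay": 0,"az": 0},
  {"x": 0,"y": 0,"z": 0,"ax": 0,"ay": 0,"az": 0},
  {"x": 0,"y": 0,"z": 0,"ax": 0,"ay": 0,"az": 0},
  {"x": 0,"y": 0,"z": 0,"ax": 0,"ay": 0,"az": 0},
  {"x": 0,"y": 0,"z": 0,"ax": 0,"ay": 0,"az": 0},
  {"x": 0,"y": 0,"z": 0,"ax": 0,"ay": 0,"az": 0},
  {"x": 0,"y": 0,"z": 0,"ax": 0,"ay": 0,"az": 0},
  {"x": 0,"y": 0,"z": 0,"ax": 0,"ay": 0,"az": 0},
  {"x": 0,"y": 0,"z": 0,"ax": 0,"ay": 0,"az": 0},
], gripper=-1)

```text
clock: 35.08
eef_pos: [0.4436, -0.0803, 0.0558]
orientation: [[-0.506, 0.83, -0.236], [0.752, 0.558, 0.351], [0.423, 0.0, -0.906]]
ft_force: [-0.1, 0.6, -0.4]
grip_width: 0.995
finger_force: 0.0
```

Request:
move_arm([
  {"x": 0,"y": 0,"z": -0.004,"ax": 0,"ay": 0,"az": 0},
  {"x": 0,"y": 0,"z": -0.008,"ax": 0,"ay": 0,"az": 0},
  {"x": 0,"y": 0,"z": -0.012,"ax": 0,"ay": 0,"az": 0},
  {"x": 0,"y": 0,"z": -0.012,"ax": 0,"ay": 0,"az": 0},
  {"x": 0,"y": 0,"z": -0.012,"ax": 0,"ay": 0,"az": 0},
  {"x": 0,"y": 0,"z": -0.012,"ax": 0,"ay": 0,"az": 0},
  {"x": 0,"y": 0,"z": -0.012,"ax": 0,"ay": 0,"az": 0},
  {"x": 0,"y": 0,"z": -0.012,"ax": 0,"ay": 0,"az": 0},
  {"x": 0,"y": 0,"z": -0.012,"ax": 0,"ay": 0,"az": 0},
  {"x": 0,"y": 0,"z": -0.012,"ax": 0,"ay": 0,"az": 0},
  {"x": 0,"y": 0,"z": -0.008,"ax": 0,"ay": 0,"az": 0},
  {"x": 0,"y": 0,"z": 0,"ax": 0,"ay": 0,"az": 0},
])

```text
clock: 36.08
eef_pos: [0.4719, -0.1219, 0.1625]
orientation: [[-0.506, 0.83, -0.233], [0.753, 0.558, 0.35], [0.421, 0.001, -0.907]]
ft_force: [-0.9, -0.1, -0.0]
grip_width: 0.999
finger_force: 0.0
```

```bash
python3 st.py|head -1
python3 - <<'E'
from h import *
c=snap('scene','s18'); w=snap('wrist','w18')
cv2.imwrite('pics/v18.png',np.hstack([cv2.resize(c['img'][170:470,90:510],(800,571))[:, :]])[:,:,::-1])
E
```

```text
36.0833 [ 17.0276  34.2219   0.9036 100.994  -17.2155  65.768   61.7982] [ 0.4719 -0.1219  0.1625] 0.9989397338068786 0.0 [-0.8802 -0.143  -0.0042]
```

View pics/v18.png

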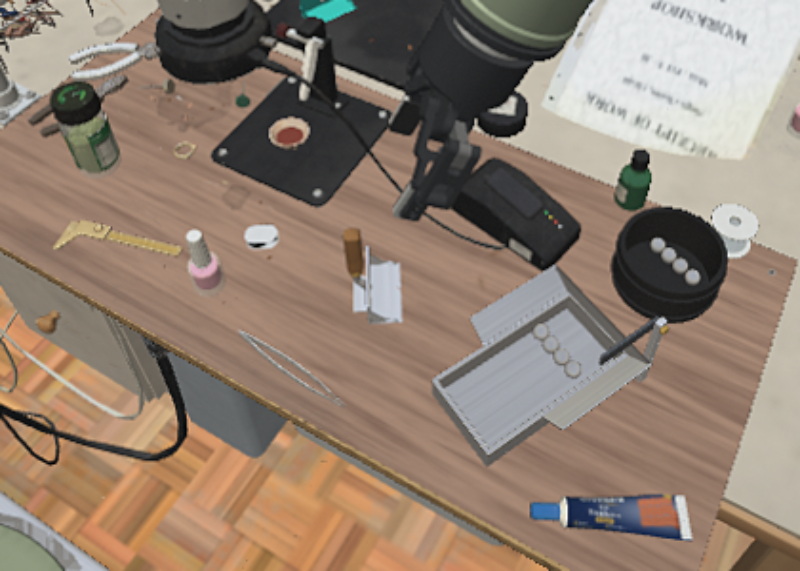

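The picture shows four balls in the barrel (around 675,262) and four in the tray (around 557,350). The scoop stands upright at (375,290), and the jar, bottles and spool are undisturbed. I'm handing it in.

```bash
python3 -c "
from rig import hand_in
print(hand_in())"
```

```text
the job is handed in; nothing more can be done
None
```

The job is handed in (verdict not shown): the last picture showed four balls in the barrel, four in the tray, the scoop upright clear of the tray and nothing upset, though while tipping the lip pressed on the barrel rim with about 13 N.

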